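Show a clamped specimen to the inspection camera

TASK

Turn the red clamp knob a quarter turn clockwise (seen from above) so that its steel arm swings clear of the specimen carrier in the stage, then take the carrier out by its blue tab and show it to the inspection camera: in the air, right way up, its polished brass disc centred in front of the lens, 100 mm from the glass and squarely facing it (the camera looks slightly downward, so tip the carrier back to match). Finish there, still holding the carrier steady in the gripper, and leave the camera and everything else on the bench where they are.

Things in the scene. Friction and masses are not known exactly. Their poses are not given: they have to be found in the camera images.
- stage: fixed white staging block, 140 x 200 mm, its top 30 mm above the table, with a nest of four dark steel lips (5 mm high, 2 mm clear of the carrier all round). Origin on the table below the centre of the nest; z up. The clamp's pivot stands at y = -95 mm. Its place and yaw (within 0.45 rad) vary.
- clamp (a joint): swing clamp on the stage, rad. Starts at 0 to 0.25; at 0 its steel arm lies along the stage's +y over the end of the carrier's base plate, 1.5 mm above it, so that it cannot be lifted. Grows as the knob turns clockwise seen from above, to a stop at 1.571; clear of the carrier above 1.05. Friction of about 0.05 N m keeps it where it is left.
- clamp_grip (a point): point on the clamp's vertical axis, 98 mm above the table, at which to grip its red bar-shaped knob. The bar is 44 mm long (y), 12 mm wide (x), from 82 to 110 mm above the table. Axes turn with the knob: y along the bar towards the arm's tip, z up. The arm below is 16 mm wide, reaches 76 mm from the axis; its top is 48 mm above the table.
- carrier: specimen carrier, 110 to 230 g: aluminium base plate 56 (x) x 70 (y) x 8 mm; in its middle a fin 14 mm thick (x), 30 mm wide (y), up to z = 88 mm, whose part above z = 48 mm is the blue tab. On the fin's +x side a black puck 28 mm across, 4 mm thick, holds the polished brass disc. Origin: centre of underside. Starts in the stage's nest, underside 30 mm above the table, axes along the stage's.
- tab (a point): centre of the blue tab on the carrier, 68 mm above the carrier's origin; axes as the carrier's. Grip across the 30 mm width (along y), so the disc stays in view.
- face (a point): centre of the polished brass disc, at x = 11, y = 0, z = 30 mm from the carrier's origin; axes as the carrier's, so x points straight out of the disc.
- stand: fixed camera stand: white foot 150 x 130 x 16 mm and a steel post 22 mm thick, 368 mm high, at x = -35 mm. Origin on the table at the centre of the foot; the camera looks towards the stand's +x; it carries the white camera with its black lens barrel.
- lens (a point): centre of the camera's front glass. x points out of the lens along the line of sight, which slopes down by 0.35 rad (20 degrees); y is level; z is up across the line of sight. Its height differs each time (200 to 270 mm above the table) and must be left so. Black lens barrel 40 mm across, 40 mm long; white camera behind it 52 mm wide, 50 mm high.
- spare: spare specimen carrier, the same as the one on the stage but standing on the table and with a copper disc; leave alone
- puck_a: black moulded sample puck, 32 mm across, 20 mm high, on the table; origin at the centre of its underside; leave alone
- puck_b: red moulded sample puck, 32 mm across, 20 mm high, on the table; origin at the centre of its underside; leave alone
- objective: steel microscope objective with a yellow band, 29 mm across, 44 mm high, standing on the table; origin at the centre of its underside; leave alone
- bottle: cleaning-fluid bottle with a red cap, closed, 56 mm across, 130 mm high; origin at the centre of its underside; leave alone
- dish: shallow glass dish, 80 mm across, 16 mm high; origin at the centre of its underside; leave alone
- driver: orange screwdriver, 160 mm long, lying on the table; leave alone
Mind the look-alikes: they are no part of the job. Leave any purple look-alike of the carrier alone. Leave any orange look-alike of the stage alone.

How it is judged:
By the outcome, as a careful person would: the job done as asked, in the order asked, and still so for the second after the job is handed in, while the arm keeps its last pose, push and grip.
It also fails if it takes over 45 s, if anything falls off the work surface, if the arm or the gripper's body presses on something with over 40 N, if the wrist force passes 120 N, or if a joint passes its speed limit or range.

ROBOT

A 6-joint arm with a two-finger parallel gripper is mounted at the origin on the work surface. World frame = base frame: x ahead of the robot, y to its left, z up, the work surface at z = 0. Lengths are in m, angles in rad, forces in N, time in s.
With the tool pointing down it reaches from about 0.4 to 0.925 m from the base axis. Payload 3.4 kg.
Tool frame: the origin (TCP) lies at the very end of the fingers, on their centre line; the grasp point (between the pads) lies 19 mm behind it; x points along the fingers, z is the direction in which the jaws open and shut, and the axes are right-handed (so a half turn about x gives the same grasp; the last joint's range is limited). The gripper opens to 85 mm and grips with 20 to 120 N. Pads are 22 mm wide; open, the fingers measure 114 mm over their backs; the gripper's body (76 mm by 85 mm) begins 54 mm behind the grasp point. The pads swing forward as they close: fully open they stand 13 mm farther back than shut.
Start: joints at [-1.198, 0.307, 1.506, -0, 1.328, -0.073], TCP at [0.248, -0.519, 0.21] pointing down, gripper open.
Joint ranges: [-3.12, 3.12], [-1.05, 2.28], [0.14, 2.33], [-1.42, 4.57], [0.1, 2.73], [-2.68, 2.68]. Speed limits (rad/s): [2.57, 2.57, 3.14, 3.14, 3.14, 3.14].

INTERFACE

Orientations are given as a rotation vector (axis times angle).
In Python, from rig import bot, cams, order gives the robot as it stands.
- The arm moves only by the tool servo_tool, never from a script. Its arguments are lists of equal length, an entry for each row: "grip": the finger opening in m, from 0 to 0.0854; "travel": the shift along the tool's x, y, z in m, a list of three; "spin": the turn about the tool's x in degrees. A call has 1 to 5 rows; each row is the pose to reach, as a shift and turn from the pose commanded when the call began, along the tool's axes at that moment; what a row does not reach only later rows make up. A row lasts 1/10 s, in which the tool goes at most 50 mm and 8.59 degrees, less where a joint would pass 70% of its speed; a pose out of reach is approached as far as the arm can. A call with a gripper value outside its range is refused whole. The fingers move at their own pace and stop on an object; the grip force is fixed at half the most. Time passes only in rows, so rows that repeat a pose let the fingers close. It gives the time, the measured TCP pose, the force and the opening at its end, in the units of the state.
- bot.observe(): the state, without advancing time (a new reading comes with each control period).
- cams.get_image(name): name is "scene" or "top"; returns the picture (480x640x3 uint8, red, green, blue); there is no depth.
- cams.get_calibration(name): a dict with "fovy" (degrees; the focal length in pixels is half the picture's height over the tangent of half this angle, whatever the lens; pixels are square), "cx", "cy" (the principal point, pixels), "cam_to_world" (4x4, takes a point from camera to world coordinates). Camera axes: x right, y down, z forward; pixel columns grow to the right and rows downward; lengths in m; the calibration is good to about 2 mm. A picture is of the moment at which its call begins. get_calibration takes no time and is no camera call.
- order.finish_job(): hands the job in, once; it reports no verdict.
The state is a dict: "time": time; "joint_pos": joint angles; "qvel": joint speeds; "effort": joint torques, N m; "tcp_pos": TCP position; "eef_rot": TCP orientation; "ft_force": force on the tool from outside, world axes, zero at the start; "moment": the same for the moment, N m; "opening": opening from 0.0 (shut) to 1.0 (fully open).
Only numpy, scipy, OpenCV 4.12 (cv2) and the standard library are available. Lean on these libraries where they do the work, as an engineer would, in place of code of your own. Each camera call takes 0.05 s, during which the arm holds its last target. There are 200 camera calls.

## Working session

There is one attempt and no reset: what is moved stays moved. The work goes in short steps, Python scripts to look and compute and a tool call to move; the robot and the scene stay as the last step left them, time stands still between calls to the robot, and variables do not carry over. Pictures are saved under pics/ and viewed, about 8 in all and at most 12, crops included, and the job is handed in when it is done.

Besides the shell and the picture viewer there is one more tool, called after ">>>" as a command line: name --pt "numbers of a row" for each row, then --argument value for the rest. servo_tool: Moves the arm, as the interface text tells. Its arguments: {"type":"object","properties":{"grip":{"type":"array"},"travel":{"type":"array"},"spin":{"type":"array"}},"required":["grip","travel","spin"]}

```bash
mkdir -p pics; ls; python3 - <<'E'
from rig import bot,cams
import cv2,json
s=bot.observe();print(s)
for n in("scene","top"):
    im=cams.get_image(n);cv2.imwrite(f"pics/{n}0.png",im[...,::-1]);print(n,cams.get_calibration(n))
E
```

```text
pics
{'time': 0.0, 'joint_pos': array([-1.19851320e+00,  3.07549594e-01,  1.50768154e+00,  2.64454120e-05,
        1.32843067e+00, -7.35067394e-02]), 'qvel': array([ 7.91727655e-05,  2.99167783e-04,  4.23472110e-05, -1.13368616e-03,
        1.16737081e-03, -5.64188869e-04]), 'effort': array([-4.04822960e-03, -4.57557356e+01, -2.51917183e+01, -2.26222955e-04,
        1.34840296e-02,  1.40326577e-05]), 'tcp_pos': array([ 0.24763018, -0.51810542,  0.20939144]), 'eef_rot': array([ 0.8761178 ,  1.38940481, -0.87406719]), 'ft_force': array([-0.0430712 ,  0.55938417,  0.40613788]), 'moment': array([-0.04665351, -0.02048573,  0.00137983]), 'opening': 0.9982612661071929}
scene {'fovy': 49.45926388771552, 'cx': 334.933661585869, 'cy': 232.78450821953606, 'cam_to_world': array([[ 0.57138303,  0.59960988, -0.56034759,  1.15407094],
       [ 0.8205941 , -0.42749872,  0.37930221, -0.46314916],
       [-0.01211452, -0.67654477, -0.73630185,  0.99565576],
       [ 0.        ,  0.        ,  0.        ,  1.        ]])}
top {'fovy': 43.1746755953282, 'cx': 312.78326089084806, 'cy': 233.5696643993278, 'cam_to_world': array([[ 2.59256055e-02, -9.86618363e-01,  1.60972262e-01,
         2.70204856e-01],
       [-9.99585945e-01, -2.75958952e-02, -8.14889483e-03,
         7.45494580e-04],
       [ 1.24820229e-02, -1.60694345e-01, -9.86925289e-01,
         1.62421198e+00],
       [ 0.00000000e+00,  0.00000000e+00,  0.00000000e+00,
         1.00000000e+00]])}
```

View pics/scene0.png

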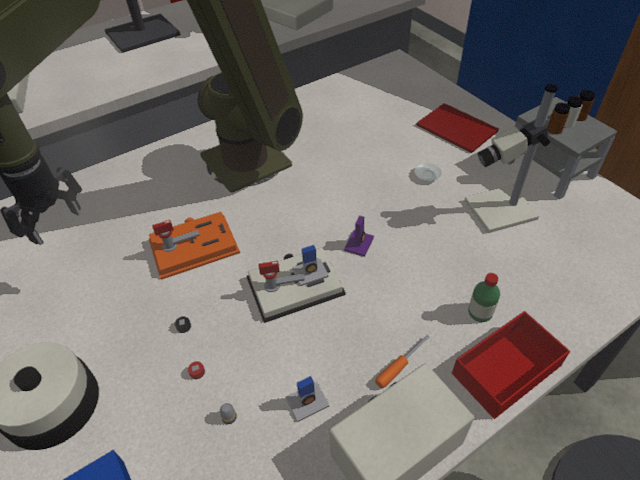

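View pics/top0.png

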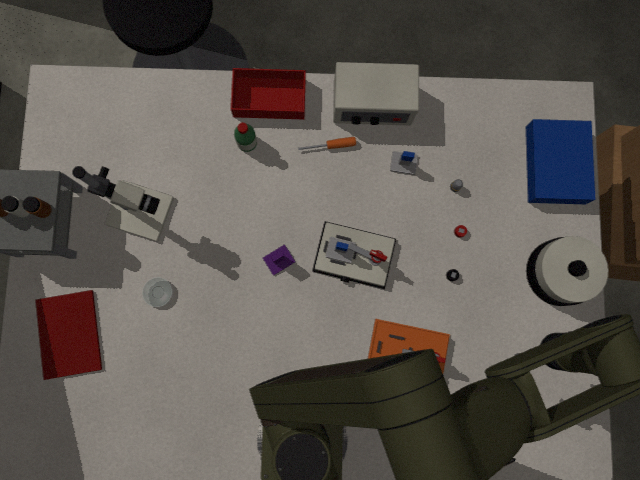

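The white stage is the target, with its knob at scene (269,270) and top (378,255). Its blue-tabbed carrier is at scene (310,255) and top (342,246).

Look-alikes, all rejected:
- orange stage with a red knob, scene (163,230)
- purple carrier, scene (360,235)
- spare carrier on the table, scene (307,388)
- red puck, scene (196,370)

The lens is near scene (488,156) and top (150,205). Next is a close crop to confirm this.

```bash
cat > h.py <<'E'
import numpy as np,cv2
from rig import bot,cams
from scipy.spatial.transform import Rotation as R
C={n:cams.get_calibration(n) for n in("scene","top")}
def f(n):return 240/np.tan(np.radians(C[n]["fovy"]/2))
def ray(n,p):
    c=C[n];T=c["cam_to_world"];d=T[:3,:3]@np.array([(p[0]-c["cx"])/f(n),(p[1]-c["cy"])/f(n),1]);return T[:3,3],d/np.linalg.norm(d)
def onz(n,p,z):
    o,d=ray(n,p);return o+d*(z-o[2])/d[2]
def tri(ps,pt):
    A=np.zeros((3,3));b=np.zeros(3);L=[ray("scene",ps),ray("top",pt)]
    for o,d in L:
        P=np.eye(3)-np.outer(d,d);A+=P;b+=P@o
    x=np.linalg.solve(A,b);return x,[round(1e3*np.linalg.norm((np.eye(3)-np.outer(d,d))@(x-o)),1) for o,d in L]
def proj(n,X):
    c=C[n];T=c["cam_to_world"];q=T[:3,:3].T@(np.asarray(X)-T[:3,3]);return np.array([c["cx"]+f(n)*q[0]/q[2],c["cy"]+f(n)*q[1]/q[2]])
def crop(im,x,y,w,h,k):return cv2.resize(im[y:y+h,x:x+w],None,fx=k,fy=k,interpolation=cv2.INTER_CUBIC)
def blob(im,kind,x,y,w,h):
    hsv=cv2.cvtColor(im,cv2.COLOR_RGB2HSV)[y:y+h,x:x+w];H,S,V=[hsv[...,i].astype(int) for i in range(3)]
    m={"red":((H<8)|(H>172))&(S>130)&(V>50),"blue":(H>100)&(H<125)&(S>120)&(V>40)}[kind].astype(np.uint8)
    n,l,st,ce=cv2.connectedComponentsWithStats(m);i=1+np.argmax(st[1:,4])
    c=max(cv2.findContours((l==i).astype(np.uint8),0,2)[0],key=cv2.contourArea)
    b=cv2.boxPoints(cv2.minAreaRect(c))+[x,y]
    return ce[i]+[x,y],st[i,4],b
E
python3 - <<'E'
from h import *
s=bot.observe();print(R.from_rotvec(s['eef_rot']).as_matrix().round(4))
S=cv2.imread("pics/scene0.png")[...,::-1];T=cv2.imread("pics/top0.png")[...,::-1]
w={"red":((250,250,35,40),(362,240,35,30)),"blue":((295,238,30,30),(330,236,22,22))}
for k,(a,b) in w.items():
    A=blob(S,k,*a);B=blob(T,k,*b);print(k,A[0],A[1],B[0],B[1],tri(A[0],B[0]),B[2].tolist())
m=np.vstack([np.hstack([crop(S,240,225,110,98,4)[:300],crop(S,470,75,90,75,4)])[:300],np.hstack([crop(T,305,210,110,75,4),crop(T,70,155,90,75,4)])])
cv2.imwrite("pics/c1.png",m[...,::-1]);print(m.shape)
E
```

```text
[[-7.000e-04  9.023e-01  4.312e-01]
 [ 1.700e-03  4.312e-01 -9.023e-01]
 [-1.000e+00  1.000e-04 -1.800e-03]]
red [268.51442308 268.91346154] 208 [378.8625 254.5375] 80 (array([ 0.47082508, -0.18087786,  0.09334875]), [np.float64(0.7), np.float64(0.7)]) [[369.60000133514404, 252.80000114440918], [372.4000005722046, 247.2000002861023], [387.5999984741211, 254.79999923706055], [384.79999923706055, 260.3999996185303]]
blue [308.82758621 253.89655172] 174 [341.68918919 245.77027027] 74 (array([ 0.48984874, -0.08595502,  0.0981599 ]), [np.float64(0.2), np.float64(0.2)]) [[335.235294342041, 248.05882453918457], [336.94117736816406, 241.23529481887817], [348.0, 244.0], [346.29411697387695, 250.82353019714355]]
(600, 800, 3)
```

View pics/c1.png

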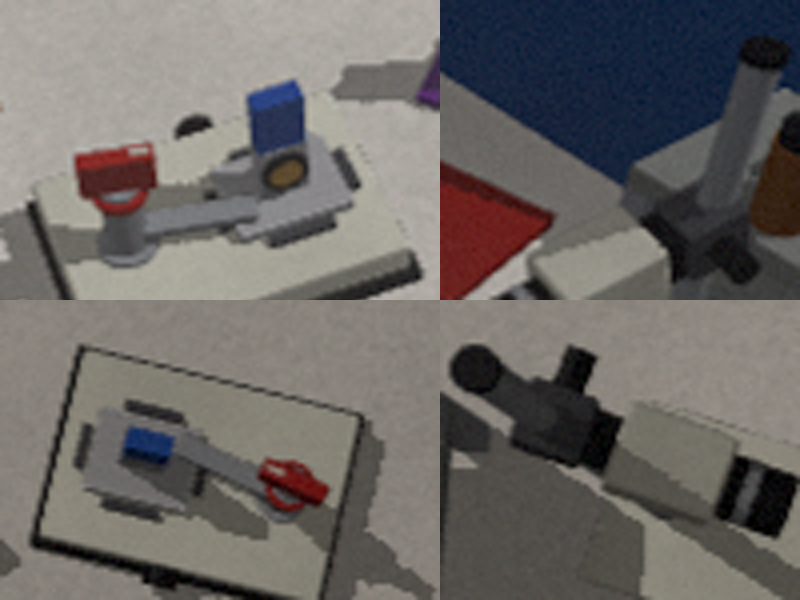

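The crop confirms the target: white stage, red knob with the arm swung about 0.22 rad, and a blue-tabbed carrier with a brass disc facing away from the robot. The stage yaw is about -0.2. I'll start the approach and look at the lens at the same time.

>>> servo_tool --grip '[0.085,0.085,0.085,0.085,0.085]' --pt "0 0.039 -0.023" --pt "0 0.078 -0.046" --pt "0 0.117 -0.069" --pt "0 0.156 -0.092" --pt "0 0.193 -0.1155" --spin '[-8,-16,-24,-32,-40]'

```text
time: 0.6
tcp_pos: [0.3728, -0.3296, 0.21]
eef_rot: [0.331, 1.546, -0.33]
ft_force: [1.3, -1.2, -0.5]
opening: 0.994
```

```bash
python3 - <<'E'
from h import *
s=bot.observe();print(s['time'],s['tcp_pos'],R.from_rotvec(s['eef_rot']).as_matrix().round(4))
c=[onz("top",(x/4+305,(y-300)/4+210),.03) for x,y in((82,347),(363,417),(35,543))];print(np.round(c,4))
a=c[0]-c[1];print("yaw",np.arctan2(-a[0],a[1])); a=c[0]-c[2];print(np.arctan2(a[1],a[0]))
S=cv2.imread("pics/scene0.png");T=cv2.imread("pics/top0.png")
m=np.zeros((600,800,3),np.uint8);m[:,:400]=crop(S,460,120,80,120,5);m[:,400:]=crop(T,100,165,80,120,5)
cv2.imwrite("pics/c2.png",m)
E
```

```text
0.6 [ 0.37282444 -0.32964566  0.20996632] [[-2.000e-04  4.092e-01  9.125e-01]
 [ 6.000e-04  9.125e-01 -4.092e-01]
 [-1.000e+00  4.000e-04 -4.000e-04]]
[[ 0.5632 -0.0456  0.03  ]
 [ 0.5211 -0.2337  0.03  ]
 [ 0.431  -0.0175  0.03  ]]
yaw -0.2200270847588246
-0.20890422262932992
```

View pics/c2.png

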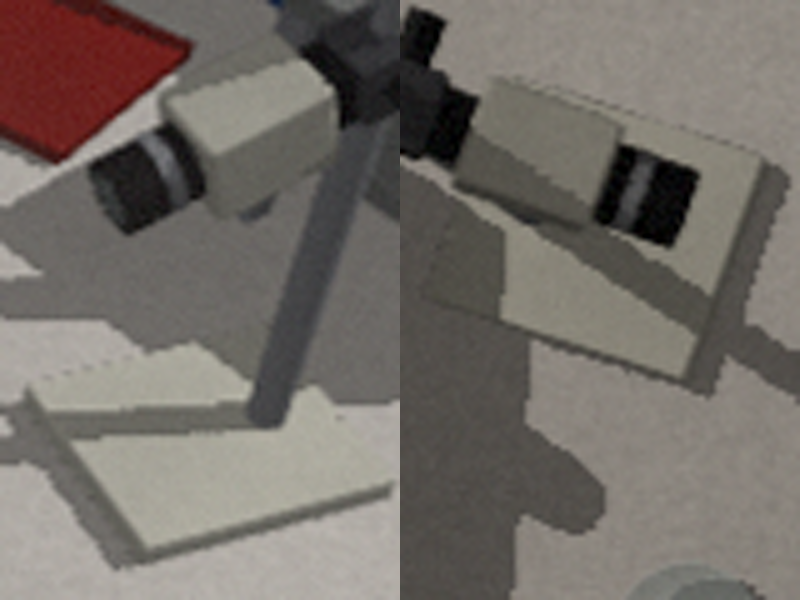

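```bash
cat > l.py <<'E'
from h import *
t=lambda x,y:(100+(x-400)/5,165+y/5); s=lambda x,y:(460+x/5,120+y/5)
A=[onz("top",t(*p),.016) for p in((765,158),(690,380))]
B=[onz("scene",s(*p),.016) for p in((25,388),(148,550),(392,486))]
for Q in((A[0],A[1]),(B[1],B[0])):
    e=Q[0]-Q[1];print(np.round(Q,4).tolist(),"len",np.linalg.norm(e),"dir yaw",np.degrees(np.arctan2(-e[0],e[1]))) 
e=B[1]-B[2];print("side",np.linalg.norm(e),np.degrees(np.arctan2(e[1],e[0])))
L,r=tri(s(111,202),t(685,212.5));print("lens",L.round(4),r)
for yaw in (-107,-110,-113):
  y=np.radians(yaw);h=np.array([np.cos(y),np.sin(y),0]);x=h*np.cos(.35)-[0,0,np.sin(.35)];yy=np.array([-h[1],h[0],0]);z=np.cross(x,yy)
  for Li in(L,):
    P=[Li+.02*(np.cos(a)*yy+np.sin(a)*z) for a in np.arange(8)*np.pi/4]
    print(yaw,"S",[((proj("scene",p)-[460,120])*5).round().tolist() for p in P],"T",[((proj("top",p)-[100,165])*5+[400,0]).round().tolist() for p in P])
    m=(A[0]+A[1])/2; print("lateral of lens from foot axis",(Li-m)@yy,"ahead of front edge",(Li-m)@h)
E
python3 l.py
```

```text
[[0.6232, 0.3682, 0.016], [0.5008, 0.4005, 0.016]] len 0.1266036807216494 dir yaw -104.79336627578004
[[0.6299, 0.3686, 0.016], [0.5069, 0.4026, 0.016]] len 0.1275750694290522 dir yaw -105.4370049663358
side 0.14273851973376583 -106.88072695183718
lens [0.5569 0.3647 0.1968] [np.float64(1.7), np.float64(1.7)]
-107 S [[128.0, 229.0], [118.0, 201.0], [102.0, 175.0], [89.0, 165.0], [87.0, 177.0], [97.0, 204.0], [113.0, 230.0], [126.0, 240.0]] T [[697.0, 171.0], [696.0, 180.0], [686.0, 207.0], [674.0, 235.0], [667.0, 249.0], [669.0, 240.0], [678.0, 214.0], [690.0, 185.0]]
lateral of lens from foot axis 0.0008445677384876612 ahead of front edge 0.02023814772333037
-110 S [[126.0, 229.0], [117.0, 201.0], [102.0, 174.0], [90.0, 164.0], [89.0, 177.0], [98.0, 204.0], [113.0, 231.0], [124.0, 241.0]] T [[699.0, 172.0], [697.0, 181.0], [686.0, 207.0], [673.0, 235.0], [665.0, 248.0], [668.0, 239.0], [679.0, 213.0], [692.0, 185.0]]
lateral of lens from foot axis 0.001902593101441109 ahead of front edge 0.020166210785038052
-113 S [[124.0, 229.0], [115.0, 201.0], [101.0, 174.0], [91.0, 164.0], [91.0, 177.0], [100.0, 204.0], [113.0, 231.0], [123.0, 242.0]] T [[701.0, 173.0], [698.0, 182.0], [686.0, 208.0], [671.0, 235.0], [663.0, 247.0], [667.0, 238.0], [679.0, 212.0], [693.0, 186.0]]
lateral of lens from foot axis 0.002955403588951131 ahead of front edge 0.02003899966472007
```

>>> servo_tool --grip '[0.085,0.085,0.085,0.085]' --pt "0 0.044 -0.008" --pt "0 0.088 0.0" --pt "0 0.132 0.012" --pt "0.0 0.1755 0.0285" --spin '[0,0,0,0]'

```text
time: 1.0
tcp_pos: [0.4707, -0.1814, 0.2102]
eef_rot: [0.335, 1.546, -0.335]
ft_force: [0.4, -0.1, 0.4]
opening: 0.996
```

>>> servo_tool --grip '[0.085,0.085,0.085,0.03,0.0]' --pt "0.045 0 0" --pt "0.09 0 0" --pt "0.131 0.001 0" --pt "0.131 0.001 0" --pt "0.131 0.001 0" --spin '[0,0,0,0,0]'

```text
time: 1.5
tcp_pos: [0.4707, -0.1823, 0.0791]
eef_rot: [0.335, 1.547, -0.334]
ft_force: [-0.1, -0.3, 0.8]
opening: 0.688
```

>>> servo_tool --grip '[0,0,0,0,0]' --pt "0 0 0" --pt "0 0 0" --pt "0 0 0" --pt "0 0 0" --pt "0 0 0" --spin '[0,0,0,0,0]'

```text
time: 2.0
tcp_pos: [0.4687, -0.1817, 0.0809]
eef_rot: [0.335, 1.548, -0.335]
ft_force: [-6.2, 2.9, 9.8]
opening: 0.119
```

>>> servo_tool --grip '[0,0,0,0,0]' --pt "-0.002 0 -0.002" --pt "-0.002 0 -0.002" --pt "-0.002 0 -0.002" --pt "-0.002 0 -0.002" --pt "-0.002 0 -0.002" --spin '[4,12,20,28,36]'

```text
time: 2.5
tcp_pos: [0.4673, -0.1805, 0.081]
eef_rot: [0.827, 1.412, -0.826]
ft_force: [-2.1, 3.1, -6.6]
opening: 0.115
```

>>> servo_tool --grip '[0,0,0,0,0]' --pt "0 0 0" --pt "0 0 0" --pt "0 0 0" --pt "0 0 0" --pt "0 0 0" --spin '[8,16,24,30,36]'

```text
time: 3.0
tcp_pos: [0.467, -0.179, 0.081]
eef_rot: [1.297, 1.157, -1.296]
ft_force: [-1.3, 6.5, -4.9]
opening: 0.118
```

```bash
python3 - <<'E'
from h import *
s=bot.observe();print(s['ft_force'],s['moment'],s['joint_pos'])
M=R.from_rotvec(s['eef_rot']).as_matrix();print(s['tcp_pos'],np.degrees(np.arctan2(M[1,2],M[0,2])))
E
```

```text
[-1.27624363  6.52401589 -4.93852414] [1.18071937 0.20437218 0.0798478 ] [-0.45250604  0.34721124  1.82899864  0.00320855  0.97074696  1.23446713]
[ 0.46704983 -0.17897876  0.08104783] -96.76117115045348
```

>>> servo_tool --grip '[0,0,0.085,0.085,0.085]' --pt "0 0 0" --pt "0 0 0" --pt "0 0 0" --pt "0 0 0" --pt "0 0 0" --spin '[4,4,4,4,4]'

```text
time: 3.5
tcp_pos: [0.4705, -0.1825, 0.0824]
eef_rot: [1.343, 1.114, -1.341]
ft_force: [0.6, 1.2, 0.5]
opening: 0.619
```

>>> servo_tool --grip '[0.085,0.085,0.085]' --pt "-0.02 0 0" --pt "-0.06 0 0" --pt "-0.09 0 0" --spin '[0,0,1]'

```text
time: 3.8
tcp_pos: [0.4701, -0.1824, 0.1735]
eef_rot: [1.356, 1.105, -1.354]
ft_force: [0.2, -0.9, 0.3]
opening: 0.997
```

```bash
python3 - <<'E'
from h import *
s=bot.observe();M=R.from_rotvec(s['eef_rot']).as_matrix();print(s['time'],s['tcp_pos'],s['opening'],np.degrees(np.arctan2(M[1,2],M[0,2])))
print("tool delta",M.T@(np.array([.4865,-.086,.15])-s['tcp_pos']))
S=cams.get_image("scene")
cv2.imwrite("pics/c3.png",crop(S,200,190,160,130,4)[...,::-1])
E
```

```text
3.8 [ 0.47011547 -0.18235592  0.17347158] 0.9969836321072363 -101.49027852795646
tool delta [ 0.02339081 -0.00318396 -0.09770652]
```

View pics/c3.png

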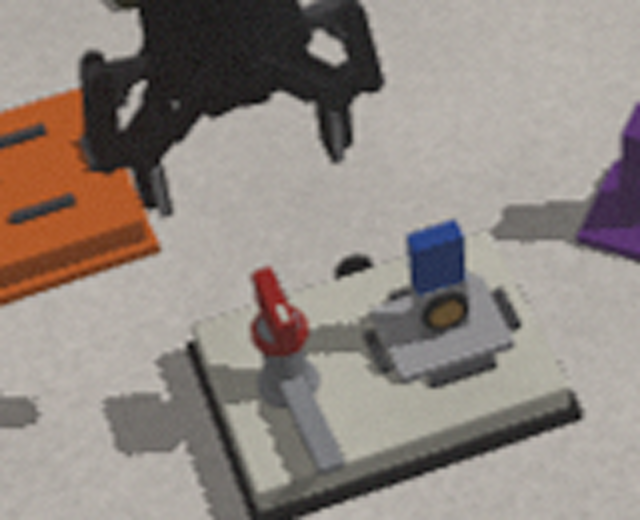

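The arm has swung clear; the clamp now points across the stage. Next I go to the tab.

>>> servo_tool --grip '[0.085,0.085,0.085,0.085,0.085]' --pt "0 -0.0015 -0.049" --pt "0 -0.003 -0.0975" --pt "0.045 -0.003 -0.0975" --pt "0.085 -0.003 -0.0975" --pt "0.094 -0.003 -0.0975" --spin '[0,0.5,0.5,0.5,0.5]'

```text
time: 4.35
tcp_pos: [0.4831, -0.0844, 0.0744]
eef_rot: [1.358, 1.109, -1.365]
ft_force: [-2.2, 0.3, 0.0]
opening: 0.995
```

>>> servo_tool --grip '[0.04,0.01,0.0,0.0,0.0]' --pt "0 0 0" --pt "0 0 0" --pt "0 0 0" --pt "0 0 0" --pt "0 0 0" --spin '[0,0,0,0,0]'

```text
time: 4.85
tcp_pos: [0.4875, -0.086, 0.0791]
eef_rot: [1.363, 1.1, -1.359]
ft_force: [-0.2, 1.3, 5.9]
opening: 0.337
```

```bash
python3 - <<'E'
from h import *
s=bot.observe();M=R.from_rotvec(s['eef_rot']).as_matrix();print(s['time'],s['tcp_pos'],s['ft_force'],s['moment'],s['opening'],np.degrees(np.arctan2(M[1,2],M[0,2])))
E
```

```text
4.85 [ 0.48747017 -0.08604267  0.07909514] [-0.22861828  1.25036229  5.85431943] [ 0.01446142  0.06399249 -0.04199376] 0.33735319706128447 -101.99394891616228
```

>>> servo_tool --grip '[0,0,0,0,0]' --pt "-0.01 0 0" --pt "-0.035 0 0" --pt "-0.06 0 0" --pt "-0.06 0.03 -0.01" --pt "-0.06 0.07 -0.02" --spin '[0,0,0,0,0]'

```text
time: 5.35
tcp_pos: [0.5575, -0.0804, 0.1393]
eef_rot: [1.362, 1.102, -1.362]
ft_force: [0.7, -0.5, -2.6]
opening: 0.333
```

>>> servo_tool --grip '[0,0,0,0,0]' --pt "0 0.03 0" --pt "0 0.05 0" --pt "0.03 0.05 0" --pt "0.06 0.05 0" --pt "0.08 0.05 0" --spin '[0,0,0,0,0]'

```text
time: 5.85
tcp_pos: [0.6061, -0.0907, 0.0558]
eef_rot: [1.36, 1.105, -1.363]
ft_force: [0.0, -0.5, -2.4]
opening: 0.335
```

```bash
python3 - <<'E'
from h import *
s=bot.observe();M=R.from_rotvec(s['eef_rot']).as_matrix();print(s['time'],s['tcp_pos'],M.T@s['ft_force'],M.T@s['moment'],s['opening'],np.degrees(np.arctan2(M[1,2],M[0,2])))
S=cams.get_image("scene");T=cams.get_image("top")
cv2.imwrite("pics/c4.png",np.hstack([crop(S,240,220,100,130,4),crop(T,300,180,100,130,4)])[...,::-1])
E
```

```text
5.85 [ 0.60609237 -0.0906946   0.05579682] [2.37233259 0.15009633 0.51407565] [-0.00549709 -0.01113569 -0.02736718] 0.3348454117792106 -101.96146643285402
```

View pics/c4.png

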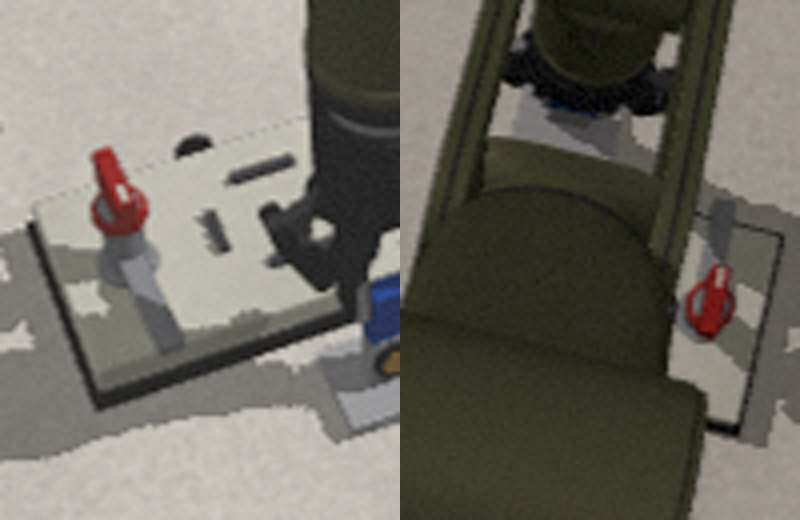

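The carrier is held beyond the stage's far side. The tool axis is fixed vertical, so I'll tip the carrier in the grip by pressing its base edge against the fixed stage wall. First I feel for contact.

>>> servo_tool --grip '[0,0,0,0]' --pt "-0.004 -0.008 0" --pt "-0.004 -0.014 0" --pt "-0.004 -0.014 0" --pt "-0.004 -0.014 0" --spin '[0,0,0,0]'

```text
time: 6.35
tcp_pos: [0.5942, -0.088, 0.0628]
eef_rot: [1.362, 1.101, -1.359]
ft_force: [0.6, 1.3, -2.7]
opening: 0.33
```

>>> servo_tool --grip '[0,0]' --pt "0 -0.002 0" --pt "0 -0.002 0" --spin '[0,0]'

```text
time: 6.55
tcp_pos: [0.5917, -0.0875, 0.0617]
eef_rot: [1.361, 1.103, -1.361]
ft_force: [-0.6, -0.0, -1.8]
opening: 0.337
```

>>> servo_tool --grip '[0,0]' --pt "0 -0.002 0" --pt "0 -0.002 0" --spin '[0,0]'

```text
time: 6.75
tcp_pos: [0.5894, -0.087, 0.0612]
eef_rot: [1.361, 1.104, -1.362]
ft_force: [-0.2, -0.0, -2.7]
opening: 0.334
```

>>> servo_tool --grip '[0,0]' --pt "0 -0.002 0" --pt "0 -0.002 0" --spin '[0,0]'

```text
time: 6.95
tcp_pos: [0.5874, -0.0866, 0.0611]
eef_rot: [1.361, 1.104, -1.362]
ft_force: [-0.4, 0.4, -2.1]
opening: 0.333
```

>>> servo_tool --grip '[0,0]' --pt "0 -0.002 0" --pt "0 -0.002 0" --spin '[0,0]'

```text
time: 7.15
tcp_pos: [0.5854, -0.0862, 0.0612]
eef_rot: [1.361, 1.104, -1.362]
ft_force: [-0.9, -0.1, -2.2]
opening: 0.333
```

>>> servo_tool --grip '[0,0]' --pt "0 -0.002 0" --pt "0 -0.002 0" --spin '[0,0]'

```text
time: 7.35
tcp_pos: [0.5835, -0.0858, 0.0613]
eef_rot: [1.361, 1.104, -1.362]
ft_force: [-0.3, 1.0, -1.2]
opening: 0.331
```

>>> servo_tool --grip '[0,0]' --pt "0 -0.002 0" --pt "0 -0.002 0" --spin '[0,0]'

```text
time: 7.55
tcp_pos: [0.5825, -0.0856, 0.0615]
eef_rot: [1.362, 1.102, -1.36]
ft_force: [0.4, 0.0, -2.3]
opening: 0.333
```

>>> servo_tool --grip '[0,0]' --pt "0 -0.002 0" --pt "0 -0.002 0" --spin '[0,0]'

```text
time: 7.75
tcp_pos: [0.5815, -0.0854, 0.0618]
eef_rot: [1.363, 1.1, -1.359]
ft_force: [3.4, -1.1, -2.1]
opening: 0.333
```

>>> servo_tool --grip '[0,0]' --pt "0 -0.002 0" --pt "0 -0.002 0" --spin '[0,0]'

```text
time: 7.95
tcp_pos: [0.5807, -0.0852, 0.0622]
eef_rot: [1.363, 1.099, -1.357]
ft_force: [5.3, -1.8, -3.0]
opening: 0.333
```

>>> servo_tool --grip '[0,0,0]' --pt "0 -0.002 0" --pt "0 -0.004 0" --pt "0 -0.004 0" --spin '[0,0,0]'

```text
time: 8.25
tcp_pos: [0.578, -0.0847, 0.0628]
eef_rot: [1.364, 1.097, -1.355]
ft_force: [6.4, -1.0, -1.5]
opening: 0.334
```

>>> servo_tool --grip '[0,0,0]' --pt "0 -0.002 0" --pt "0 -0.004 0" --pt "0 -0.004 0" --spin '[0,0,0]'

```text
time: 8.55
tcp_pos: [0.5748, -0.0839, 0.0632]
eef_rot: [1.365, 1.095, -1.355]
ft_force: [6.6, -1.2, 0.3]
opening: 0.333
```

>>> servo_tool --grip '[0,0,0]' --pt "0 -0.002 0" --pt "0 -0.004 0" --pt "0 -0.004 0" --spin '[0,0,0]'

```text
time: 8.85
tcp_pos: [0.5708, -0.083, 0.0632]
eef_rot: [1.365, 1.096, -1.355]
ft_force: [7.0, -1.2, 0.4]
opening: 0.335
```

>>> servo_tool --grip '[0,0,0,0,0]' --pt "0 -0.002 0" --pt "0 -0.004 0" --pt "0 -0.006 0" --pt "0 -0.008 0" --pt "0 -0.0095 0" --spin '[0,0,0,0,0]'

```text
time: 9.35
tcp_pos: [0.5612, -0.081, 0.0631]
eef_rot: [1.365, 1.096, -1.355]
ft_force: [5.5, -0.9, 1.2]
opening: 0.332
```

>>> servo_tool --grip '[0,0]' --pt "0 0 0" --pt "0 0 0" --spin '[0,0]'

```text
time: 9.55
tcp_pos: [0.5614, -0.0811, 0.0631]
eef_rot: [1.365, 1.096, -1.355]
ft_force: [6.5, -1.5, 0.7]
opening: 0.336
```

>>> servo_tool --grip '[0,0,0,0,0]' --pt "0 0.015 0" --pt "-0.02 0.035 0" --pt "-0.055 0.035 0" --pt "-0.09 0.035 0" --pt "-0.12 0.035 0" --spin '[0,0,0,-4,-10]'

```text
time: 10.05
tcp_pos: [0.5895, -0.0871, 0.1822]
eef_rot: [1.23, 1.198, -1.234]
ft_force: [-0.1, 0.5, -1.7]
opening: 0.334
```

```bash
cat > g.py <<'E'
from h import *
import sys
L=np.array([float(v) for v in sys.argv[1:4]]);yaw=np.radians(float(sys.argv[4]));back=float(sys.argv[5])
h=np.array([np.cos(yaw),np.sin(yaw),0]);x=h*np.cos(.35)-[0,0,np.sin(.35)];Y=np.array([-h[1],h[0],0])
Xc=-x;Yc=-Y;Zc=np.cross(Xc,Yc)
tab=L+.1*x+.038*Zc-.011*Xc
tgt=tab-[0,0,.019]+h*back
s=bot.observe();M=R.from_rotvec(s['eef_rot']).as_matrix();j=np.degrees(np.arctan2(M[1,2],M[0,2]))
print("t",s['time'],"tcp",s['tcp_pos'].round(4),"tgt",tgt.round(4),"jaw",j.round(2),"tool delta",(M.T@(tgt-s['tcp_pos'])).round(4),"spin",(j-(np.degrees(yaw)+90)).round(2),"q",s['joint_pos'].round(2))
E
python3 g.py .557 .3645 .198 -105.5 .06
```

```text
t 10.05 tcp [ 0.5895 -0.0871  0.1822] tgt [0.5096 0.1936 0.1766] jaw -91.75 tool delta [ 0.006  -0.0884 -0.2781] spin -76.25 q [-0.22  0.36  1.5  -0.    1.29  1.38]
```

>>> servo_tool --grip '[0,0,0,0,0]' --pt "0 -0.008 -0.025" --pt "0 -0.018 -0.055" --pt "0 -0.028 -0.085" --pt "0 -0.038 -0.115" --pt "0 -0.048 -0.145" --spin '[-7,-15,-23,-31,-39]'

```text
time: 10.55
tcp_pos: [0.5455, 0.0601, 0.1806]
eef_rot: [0.716, 1.453, -0.719]
ft_force: [0.2, 0.6, -2.7]
opening: 0.34
```

```bash
python3 g.py .557 .3645 .198 -105.5 .06
```

```text
t 10.55 tcp [0.5455 0.0601 0.1806] tgt [0.5096 0.1936 0.1766] jaw -52.64 tool delta [ 0.0041  0.0525 -0.128 ] spin -37.14 q [ 0.03  0.3   1.6  -0.    1.25  0.95]
```

>>> servo_tool --grip '[0,0,0,0,0]' --pt "0 0.013 -0.032" --pt "0.002 0.026 -0.064" --pt "0.004 0.039 -0.096" --pt "0.004 0.0525 -0.128" --pt "0.004 0.0525 -0.128" --spin '[-8,-16,-24,-31,-37.1]'

```text
time: 11.05
tcp_pos: [0.5095, 0.1963, 0.1765]
eef_rot: [0.211, 1.565, -0.21]
ft_force: [0.4, -0.3, -2.3]
opening: 0.333
```

```bash
python3 g.py .557 .3645 .198 -105.5 .06; python3 - <<'E'
from h import *
S=cams.get_image("scene");T=cams.get_image("top")
cv2.imwrite("pics/scene5.png",S[...,::-1]);cv2.imwrite("pics/top5.png",T[...,::-1])
m=np.zeros((600,800,3),np.uint8);a=crop(S,400,110,130,120,5)[:,:450];m[:,:650]=crop(S,400,110,130,120,5);
m2=crop(T,140,170,75,120,2);m[:m2.shape[0],650:]=m2
cv2.imwrite("pics/c5.png",m[...,::-1])
E
```

```text
t 11.05 tcp [0.5095 0.1963 0.1765] tgt [0.5096 0.1936 0.1766] jaw -15.36 tool delta [-0.0001 -0.0025  0.0008] spin 0.14 q [0.29 0.3  1.61 0.   1.24 0.56]
```

View pics/c5.png

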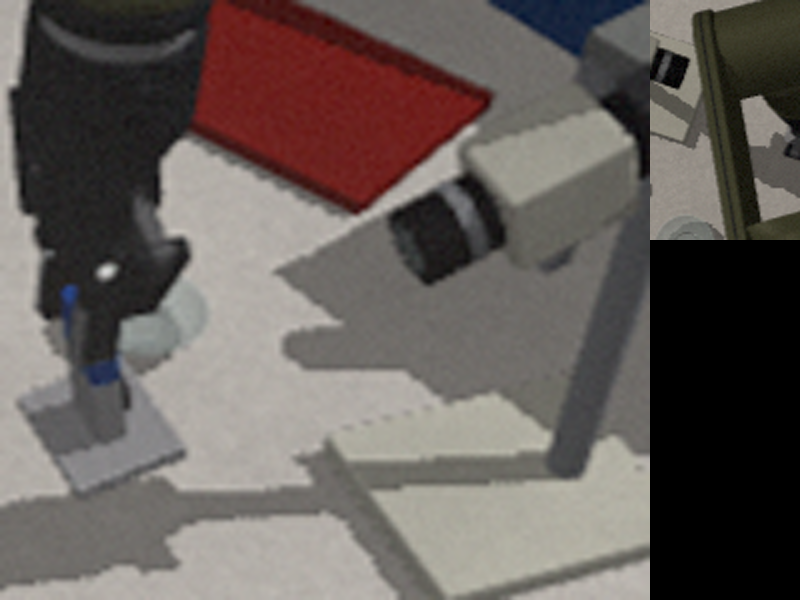

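```bash
python3 - <<'E'
from h import *
from scipy.optimize import least_squares
I={"scene":cv2.imread("pics/scene0.png"),"top":cv2.imread("pics/top0.png")}
# front black band + glass; crop windows (x,y,w,h) and seed
W={"scene":(474,146,30,24,(485,158)),"top":(140,190,26,30,(153,207))};k=8
yaw0=np.radians(-105.5)
def rim(L,yaw):
    h=np.array([np.cos(yaw),np.sin(yaw),0]);x=h*np.cos(.35)-[0,0,np.sin(.35)];y=np.array([-h[1],h[0],0]);z=np.cross(x,y)
    return [L+.02*(np.cos(a)*y+np.sin(a)*z) for a in np.arange(48)*np.pi/24]
meas=[]
for n,(x,y,w,h,sd) in W.items():
    g=cv2.resize(cv2.cvtColor(I[n],cv2.COLOR_BGR2GRAY)[y:y+h,x:x+w],None,fx=k,fy=k,interpolation=cv2.INTER_CUBIC)
    print(n,"gray seed",g[(sd[1]-y)*k,(sd[0]-x)*k],np.percentile(g,[5,25,50,75,95]))
    for th in (75,):
        nn,l,st,_=cv2.connectedComponentsWithStats((g<th).astype(np.uint8));i=l[(sd[1]-y)*k,(sd[0]-x)*k];print(th,i,st[i])
    p=np.argwhere(l==i)[:,::-1]/k+[x-.5+.5/k,y-.5+.5/k]
    L0=np.array([.557,.3645,.198]);c=proj(n,L0);hd=proj(n,L0+.05*np.array([np.cos(yaw0)*.94,np.sin(yaw0)*.94,-.34]))-c;a0=np.arctan2(hd[1],hd[0])
    for da in np.radians([-75,-50,-25,0,25,50,75]):
        u=np.array([np.cos(a0+da),np.sin(a0+da)]);meas.append((n,u,np.percentile(p@u,99.8)))
def res(v):
    P={n:np.array([proj(n,q) for q in rim(v,yaw0)]) for n in W}
    return [ (P[n]@u).max()-m for n,u,m in meas]
r=least_squares(res,[.557,.3645,.198],loss="soft_l1");print("lens",r.x.round(4),np.round(res(r.x),2))
# tilt check: predicted plate corners in scene crop coords
s=bot.observe();j=np.arctan2(*R.from_rotvec(s['eef_rot']).as_matrix()[[1,0],2]);cy=j+np.pi/2
for t in (14,17,20,23,26):
    Rc=R.from_euler("ZY",[cy,-np.radians(t)]).as_matrix();tab=s['tcp_pos']+[0,0,.019]
    pr=lambda q:((proj("scene",tab+Rc@(np.array(q)-[0,0,.068]))-[400,110])*5).round().tolist()
    print(t,[pr((a,b,.008)) for a,b in((-.028,-.035),(-.028,.035),(.028,.035),(.028,-.035))],"low",pr((-.028,.035,0)),pr((.028,.035,0)))
E
```

```text
scene gray seed 32 [ 23.  34.  85. 104. 151.]
75 2 [   28     0   195   170 19862]
top gray seed 9 [  4.  32.  94. 130. 136.]
75 1 [    0    27   160   171 17879]
lens [0.5574 0.3647 0.2013] [ 0.39  0.22 -0.05 -0.48 -0.31  0.14  0.42  0.45  0.39 -0.   -0.63  0.14
  0.47  0.55]
14 [[61.0, 499.0], [0.0, 403.0], [105.0, 357.0], [170.0, 451.0]] low [3.0, 414.0] [107.0, 368.0]
17 [[68.0, 498.0], [7.0, 403.0], [110.0, 352.0], [175.0, 446.0]] low [10.0, 413.0] [113.0, 363.0]
20 [[74.0, 497.0], [13.0, 402.0], [116.0, 347.0], [181.0, 441.0]] low [17.0, 412.0] [119.0, 358.0]
23 [[81.0, 496.0], [19.0, 400.0], [121.0, 342.0], [186.0, 436.0]] low [24.0, 410.0] [125.0, 352.0]
26 [[88.0, 494.0], [26.0, 399.0], [126.0, 337.0], [191.0, 431.0]] low [31.0, 408.0] [130.0, 347.0]
```

```bash
python3 - <<'E'
from h import *
S=cv2.imread("pics/scene5.png")
m=crop(S,396,160,60,55,12)
s=bot.observe();j=np.arctan2(*R.from_rotvec(s['eef_rot']).as_matrix()[[1,0],2]);cy=j+np.pi/2
t=np.radians(20);Rc=R.from_euler("ZY",[cy,-t]).as_matrix();tab=s['tcp_pos']+[0,0,.019]
P=np.array([(proj("scene",tab+Rc@(np.array(q)-[0,0,.068]))-[396,160]+.5)*12 for q in((-.028,-.035,.008),(-.028,.035,.008),(.028,.035,.008),(.028,-.035,.008))]).astype(int)
for p in P: cv2.circle(m,tuple(map(int,p)),4,(0,255,255),1)
print(P.tolist());cv2.imwrite("pics/c6.png",m)
E
```

```text
[[232, 599], [85, 369], [331, 239], [488, 464]]
```

View pics/c6.png

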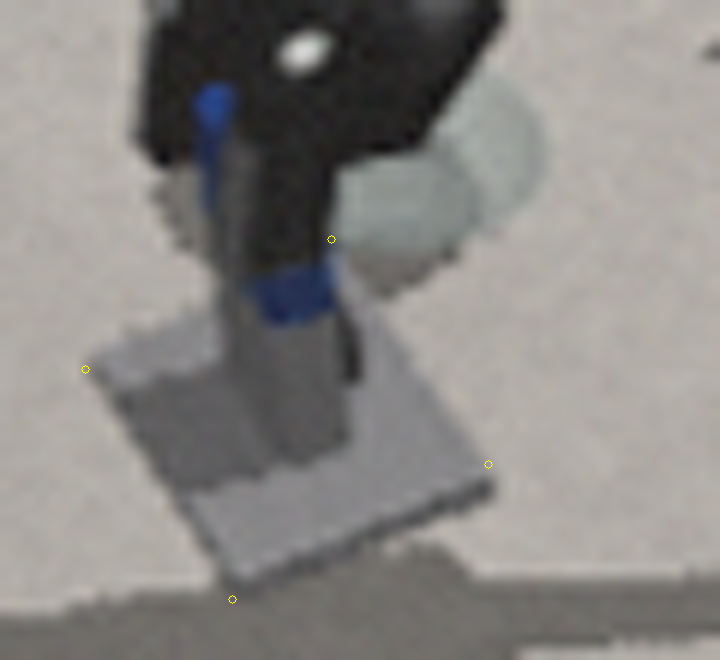

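```bash
cat > fit.py <<'E'
from h import *
from scipy.optimize import least_squares
def fit(obs,off,k):
    s=bot.observe();M=R.from_rotvec(s['eef_rot']).as_matrix();cy=np.arctan2(M[1,2],M[0,2])+np.pi/2;h=np.array([np.cos(cy),np.sin(cy),0]);tab=s['tcp_pos']+[0,0,.019]
    Q=np.array(list(obs.keys()))/1e3;P=np.array(list(obs.values()))/k+off-.5
    def res(v):
        Rc=R.from_euler("ZY",[cy+v[3],-v[0]]).as_matrix();o=tab+h*v[1]+np.array([0,0,v[2]])
        return np.r_[(np.array([proj("scene",o+Rc@(q-[0,0,.068])) for q in Q])-P).ravel(),v[3]*20]
    r=least_squares(res,[.3,0,0,0],loss="soft_l1",f_scale=.5);v=r.x
    Rc=R.from_euler("ZY",[cy+v[3],-v[0]]).as_matrix();face=tab+h*v[1]+[0,0,v[2]]+Rc@np.array([.011,0,-.038])
    print("tilt",np.degrees(v[0]).round(2),"shift x,z mm",(v[1:3]*1e3).round(1),"dyaw",np.degrees(v[3]).round(2),"face",face.round(4),"rms px",np.sqrt(np.mean(r.fun**2)).round(2));print(res(v).round(2))
E
python3 -c "
from fit import *
fit({(-28,-35,8):(240,578),(-28,35,8):(95,365),(28,-35,8):(487,480),(-7,-15,8):(283,465),(7,-15,8):(350,440),(7,-15,48):(335,308),(-7,-15,48):(275,322)},[396,160],12)"
```

```text
tilt 11.0 shift x,z mm [9.6 4.4] dyaw -0.16 face [0.5182 0.2201 0.1648] rms px 0.6
[-0.66 -0.04 -0.81 -1.41  0.61 -0.67  0.3   0.51  0.12  0.42  0.32 -0.19
 -0.22  0.87 -0.05]
```

Check picture: the carrier tilts only about 11° and its tab has crept about 9.6 mm sideways in the pads, so the tipping has to be redone. I'll set it down on clear table beyond the stage, regrip with an offset, and tip again. The refined lens position is (0.5574, 0.3647, 0.2013).

```bash
cat > d.py <<'E'
from h import *
import sys
a=[float(v) for v in sys.argv[1:5]]
s=bot.observe();M=R.from_rotvec(s['eef_rot']).as_matrix();j=np.degrees(np.arctan2(M[1,2],M[0,2]))
print("t",s['time'],"tcp",s['tcp_pos'].round(4),"F",(M.T@s['ft_force']).round(1),"op",s['opening'].round(3),"jaw",j.round(2),"delta",(M.T@(np.array(a[:3])-s['tcp_pos'])).round(4),"spin",(j-a[3]).round(2))
E
python3 d.py .622 -.095 .176 -102
```

```text
Traceback (most recent call last):
  File "d.py", line 5, in <module>
    print("t",s['time'],"tcp",s['tcp_pos'].round(4),"F",(M.T@s['ft_force']).round(1),"op",s['opening'].round(3),"jaw",j.round(2),"delta",(M.T@(np.array(a[:3])-s['tcp_pos'])).round(4),"spin",(j-a[3]).round(2))
                                                                                          ^^^^^^^^^^^^^^^^^^
AttributeError: 'float' object has no attribute 'round'
```

```bash
sed -i "s/s\['opening'\].round(3)/round(s['opening'],3)/" d.py; python3 d.py .622 -.095 .176 -102
```

```text
t 11.15 tcp [0.5107 0.1934 0.1766] F [2.1 0.2 0.2] op 0.331 jaw -15.7 delta [ 0.0006 -0.2476  0.1852] spin 86.3
```

>>> servo_tool --grip '[0,0,0,0,0]' --pt "0 -0.02 0.015" --pt "0 -0.045 0.034" --pt "0 -0.07 0.052" --pt "0 -0.095 0.071" --pt "0 -0.12 0.09" --spin '[8,16,24,32,40]'

```text
time: 11.65
tcp_pos: [0.5658, 0.0508, 0.1769]
eef_rot: [0.767, 1.433, -0.769]
ft_force: [0.1, 0.3, -1.9]
opening: 0.333
```

```bash
python3 d.py .622 -.095 .176 -102
```

```text
t 11.65 tcp [0.5658 0.0508 0.1769] F [ 1.9  0.3 -0.2] op 0.333 jaw -56.41 delta [ 0.0008 -0.0338  0.1525] spin 45.59
```

>>> servo_tool --grip '[0,0,0,0,0]' --pt "0 -0.008 0.036" --pt "0 -0.016 0.072" --pt "0 -0.024 0.108" --pt "0 -0.032 0.144" --pt "0 -0.034 0.1525" --spin '[8.5,17,25.5,34,42.5]'

```text
time: 12.15
tcp_pos: [0.6246, -0.0976, 0.1767]
eef_rot: [1.324, 1.128, -1.327]
ft_force: [0.1, -0.9, -1.5]
opening: 0.335
```

>>> servo_tool --grip '[0,0,0,0,0]' --pt "0.04 0 0" --pt "0.08 0 0" --pt "0.115 0 0" --pt "0.126 0 0" --pt "0.129 0 0" --spin '[3,3,3,3,3]'

```text
time: 12.65
tcp_pos: [0.6246, -0.0937, 0.05]
eef_rot: [1.356, 1.106, -1.356]
ft_force: [-1.7, -1.4, 20.2]
opening: 0.333
```

```bash
python3 d.py .622 -.095 .049 -102
```

```text
t 12.65 tcp [ 0.6246 -0.0937  0.05  ] F [-20.2  -1.4   1.8] op 0.333 jaw -101.56 delta [ 0.001  -0.0023  0.0018] spin 0.44
```

>>> servo_tool --grip '[0,0.04,0.085,0.085,0.085]' --pt "-0.002 0 0" --pt "-0.002 0 0" --pt "-0.002 0 0" --pt "-0.002 0 0" --pt "-0.002 0 0" --spin '[0,0,0,0,0]'

```text
time: 13.15
tcp_pos: [0.6242, -0.0925, 0.0503]
eef_rot: [1.354, 1.109, -1.354]
ft_force: [-0.7, -0.0, -0.7]
opening: 0.95
```

>>> servo_tool --grip '[0.085,0.085,0.085,0.085]' --pt "-0.02 0 0" --pt "-0.065 0 0" --pt "-0.1 0.0 -0.02" --pt "-0.14 0.0 -0.06" --spin '[0,0,0,0]'

```text
time: 13.55
tcp_pos: [0.635, -0.0396, 0.187]
eef_rot: [1.355, 1.106, -1.357]
ft_force: [0.6, -0.5, -1.2]
opening: 0.995
```

```bash
python3 - <<'E'
from h import *
S=cams.get_image("scene");T=cams.get_image("top")
cv2.imwrite("pics/scene7.png",S[...,::-1]);cv2.imwrite("pics/top7.png",T[...,::-1])
print(proj("scene",[.632,-.095,.05]),proj("top",[.632,-.095,.05]))
a=proj("scene",[.632,-.095,.05]).astype(int);b=proj("top",[.632,-.095,.05]).astype(int)
print(a-[33,40],b-[33,40])
cv2.imwrite("pics/c7.png",np.hstack([crop(S,a[0]-33,a[1]-40,66,80,6),crop(T,b[0]-33,b[1]-40,66,80,6)])[...,::-1])
E
```

```text
[341.9777558  310.98728484] [344.91823203 195.45112575]
[308 270] [311 155]
```

View pics/c7.png

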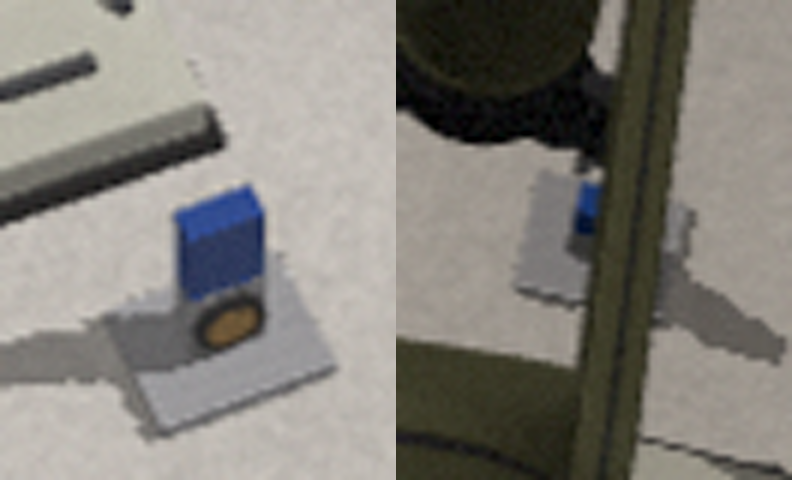

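```bash
python3 - <<'E'
from h import *
c=lambda x,y:(308+x/6-.5,270+y/6-.5)
q=[onz("scene",c(*p),.008) for p in((155,430),(335,366),(280,253),(108,318))]
ce=np.mean(q,0);print(np.round(q,4).tolist(),"centre",ce.round(4))
for a,b in((0,1),(3,2)):
    e=q[b]-q[a];print("len",np.linalg.norm(e),"yaw",np.degrees(np.arctan2(-e[0],e[1])))
t=[onz("scene",c(*p),.088) for p in((175,213),(250,186),(264,206),(187,234))];print("tabtop",np.mean(t,0),np.round(t,4).tolist())
yaw=np.radians(-12);h=np.array([np.cos(yaw),np.sin(yaw),0]);m=(ce+np.mean(t,0))/2;print(m)
for o in(0,.006,.008):print(o,(m+h*o)[:2])
E
python3 d.py .632 -.095 .187 -102
```

```text
[[0.6615, -0.139, 0.008], [0.6776, -0.07, 0.008], [0.6262, -0.0572, 0.008], [0.6125, -0.1262, 0.008]] centre [ 0.6445 -0.0981  0.008 ]
len 0.07080595403174883 yaw -13.124873538230306
len 0.07031483812454999 yaw -11.216706231515351
tabtop [ 0.64209011 -0.09680785  0.088     ] [[0.6343, -0.1102, 0.088], [0.6402, -0.0821, 0.088], [0.6499, -0.0831, 0.088], [0.6439, -0.1118, 0.088]]
[ 0.64327139 -0.09745653  0.048     ]
0 [ 0.64327139 -0.09745653]
0.006 [ 0.64914028 -0.098704  ]
0.008 [ 0.65109658 -0.09911982]
t 13.65 tcp [ 0.6397 -0.0349  0.1919] F [-1.1  1.1  0.6] op 0.996 jaw -101.21 delta [0.0048 0.004  0.0604] spin 0.79
```

```bash
python3 d.py .652 -.0994 .053 -102.2
```

```text
t 13.65 tcp [ 0.6397 -0.0349  0.1919] F [-1.1  1.1  0.6] op 0.996 jaw -101.21 delta [0.139  0.0229 0.0613] spin 0.99
```

>>> servo_tool --grip '[0.085,0.085,0.085,0.085,0.085]' --pt "0 0.011 0.031" --pt "0 0.023 0.0613" --pt "0.045 0.023 0.0613" --pt "0.09 0.023 0.0613" --pt "0.13 0.023 0.0613" --spin '[0,1,1,1,1]'

```text
time: 14.15
tcp_pos: [0.6445, -0.1034, 0.0533]
eef_rot: [1.366, 1.1, -1.368]
ft_force: [0.3, -0.7, -0.7]
opening: 0.996
```

```bash
python3 d.py .652 -.0994 .053 -102.2
```

```text
t 14.15 tcp [ 0.6445 -0.1034  0.0533] F [0.7 0.4 0.6] op 0.996 jaw -102.4 delta [ 0.0003  0.0065 -0.0055] spin -0.2
```

>>> servo_tool --grip '[0.085,0.085]' --pt "0 0 0" --pt "0 0 0" --spin '[0,0]'

```text
time: 14.35
tcp_pos: [0.6448, -0.1028, 0.0548]
eef_rot: [1.365, 1.102, -1.368]
ft_force: [0.8, 0.0, 0.9]
opening: 0.992
```

```bash
python3 d.py .652 -.0994 .053 -102.2
```

```text
t 14.35 tcp [ 0.6448 -0.1028  0.0548] F [-0.9  0.8 -0.2] op 0.992 jaw -102.36 delta [ 0.0018  0.0063 -0.0049] spin -0.16
```

>>> servo_tool --grip '[0.085,0.05,0.01,0.0,0.0]' --pt "0.001 0.0065 -0.005" --pt "0.001 0.0065 -0.005" --pt "0.001 0.0065 -0.005" --pt "0.001 0.0065 -0.005" --pt "0.001 0.0065 -0.005" --spin '[0,0,0,0,0]'

```text
time: 14.85
tcp_pos: [0.6534, -0.0994, 0.0557]
eef_rot: [1.366, 1.098, -1.365]
ft_force: [-2.8, -1.8, 24.6]
opening: 0.327
```

>>> servo_tool --grip '[0,0]' --pt "0 0 0" --pt "0 0 0" --spin '[0,0]'

```text
time: 15.05
tcp_pos: [0.6534, -0.0995, 0.0558]
eef_rot: [1.367, 1.098, -1.365]
ft_force: [-0.8, 0.9, 5.6]
opening: 0.321
```

```bash
python3 d.py .6 -.0994 .063 -102.2
```

```text
t 15.05 tcp [ 0.6534 -0.0995  0.0558] F [-5.6 -0.9 -0.8] op 0.321 jaw -102.36 delta [-0.0072 -0.0522  0.0113] spin -0.16
```

>>> servo_tool --grip '[0,0,0,0,0]' --pt "-0.006 0 0" --pt "-0.006 -0.015 0" --pt "-0.006 -0.035 0" --pt "-0.006 -0.05 0" --pt "-0.006 -0.054 0" --spin '[0,0,0,0,0]'

```text
time: 15.55
tcp_pos: [0.5982, -0.0872, 0.0603]
eef_rot: [1.366, 1.101, -1.368]
ft_force: [1.0, 0.6, -2.0]
opening: 0.319
```

>>> servo_tool --grip '[0,0,0]' --pt "0 -0.003 0" --pt "0 -0.006 0" --pt "0 -0.006 0" --spin '[0,0,0]'

```text
time: 15.85
tcp_pos: [0.5958, -0.0867, 0.0611]
eef_rot: [1.367, 1.097, -1.365]
ft_force: [1.5, 0.8, -1.6]
opening: 0.322
```

>>> servo_tool --grip '[0,0,0]' --pt "0 -0.002 0" --pt "0 -0.004 0" --pt "0 -0.004 0" --spin '[0,0,0]'

```text
time: 16.15
tcp_pos: [0.5917, -0.0859, 0.0611]
eef_rot: [1.367, 1.097, -1.365]
ft_force: [3.9, -0.4, -0.5]
opening: 0.321
```

>>> servo_tool --grip '[0,0,0]' --pt "0 -0.002 0" --pt "0 -0.004 0" --pt "0 -0.004 0" --spin '[0,0,0]'

```text
time: 16.45
tcp_pos: [0.5876, -0.085, 0.0612]
eef_rot: [1.367, 1.097, -1.365]
ft_force: [4.3, -0.8, 0.6]
opening: 0.322
```

```bash
python3 - <<'E'
from h import *
s=bot.observe();M=R.from_rotvec(s['eef_rot']).as_matrix();print(s['time'],s['tcp_pos'],"u",s['tcp_pos'][0]*.978-s['tcp_pos'][1]*.208,(M.T@s['ft_force']).round(1),(M.T@s['moment']).round(2))
E
```

```text
16.45 [ 0.58760658 -0.08498554  0.06122386] u 0.592356230971215 [-0.6  4.4 -0.2] [0.08 0.02 1.1 ]
```

>>> servo_tool --grip '[0,0,0,0,0]' --pt "-0.001 -0.003 0" --pt "-0.002 -0.006 0" --pt "-0.003 -0.009 0" --pt "-0.004 -0.012 0" --pt "-0.004 -0.012 0" --spin '[0,0,0,0,0]'

```text
time: 16.95
tcp_pos: [0.5741, -0.0819, 0.0645]
eef_rot: [1.366, 1.1, -1.367]
ft_force: [4.6, -0.6, -3.2]
opening: 0.325
```

>>> servo_tool --grip '[0,0,0,0,0]' --pt "-0.001 -0.002 0" --pt "-0.002 -0.004 0" --pt "-0.003 -0.006 0" --pt "-0.003 -0.008 0" --pt "-0.003 -0.008 0" --spin '[0,0,0,0,0]'

```text
time: 17.45
tcp_pos: [0.567, -0.0803, 0.068]
eef_rot: [1.366, 1.099, -1.366]
ft_force: [5.2, -0.9, -0.6]
opening: 0.322
```

```bash
python3 - <<'E'
from h import *
s=bot.observe();M=R.from_rotvec(s['eef_rot']).as_matrix();t=s['tcp_pos'];print(s['time'],t,"u",t[0]*.978-t[1]*.208,(M.T@s['ft_force']).round(1),(M.T@s['moment']).round(2))
S=cams.get_image("scene");cv2.imwrite("pics/scene8.png",S[...,::-1])
a=(proj("scene",t+[0,0,-.02])-[33,27]).astype(int);print(a)
cv2.imwrite("pics/c8.png",crop(S,a[0],a[1],66,50,12)[...,::-1])
E
```

```text
17.45 [ 0.56699057 -0.08034151  0.06800368] u 0.5712278093535799 [ 0.6  5.3 -0.2] [-0.08  0.09  0.96]
[297 261]
```

View pics/c8.png

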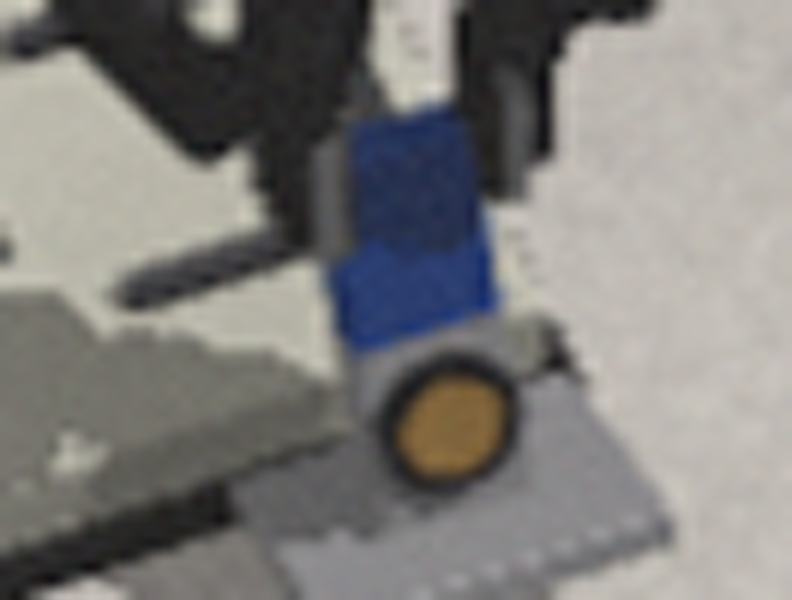

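```bash
python3 -c "
from fit import *
o={(11,0,30):(452,425),(7,-15,48):(352,350),(7,15,48):(500,305),(28,35,8):(672,520),(7,15,88):(468,108),(7,-15,88):(350,122)}
fit(o,[297,261],12)
del o[(7,-15,88)],o[(7,15,88)];fit(o,[297,261],12)"
```

```text
tilt 30.76 shift x,z mm [-2.6 -4.6] dyaw -4.68 face [ 0.5922 -0.0883  0.0553] rms px 1.17
[-0.14 -0.12 -0.15 -0.17  0.5   0.12  0.31 -0.27  0.15 -0.08 -3.15  2.16
 -1.63]
tilt 24.96 shift x,z mm [-4.3 -8.6] dyaw -1.77 face [ 0.5882 -0.0858  0.0486] rms px 0.4
[-0.23 -0.08 -0.13  0.41  0.22  0.19  0.15 -0.82 -0.62]
```

```bash
sed -i 's/v\[3\]\*20\]/v[3]*200]/' fit.py; python3 -c "
from fit import *
o={(11,0,30):(452,425),(7,-15,48):(352,350),(7,15,48):(500,305),(28,35,8):(672,520)}
fit(o,[297,261],12)
o[(28,-35,8)]=(672-252*1.55,520+65*1.55+2)
fit(o,[297,261],12)
im=cv2.imread('pics/scene8.png')[...,::-1];hsv=cv2.cvtColor(im,cv2.COLOR_RGB2HSV)[285:306,325:345]
m=((hsv[...,0]>10)&(hsv[...,0]<28)&(hsv[...,1]>90)&(hsv[...,2]>60)).astype(np.uint8);c=cv2.findContours(m,0,2)[0];c=max(c,key=cv2.contourArea);e=cv2.fitEllipse(c);print(m.sum(),e[0][0]+325,e[0][1]+285,e[1],e[2])
s=bot.observe();M=R.from_rotvec(s['eef_rot']).as_matrix();cy=np.arctan2(M[1,2],M[0,2])+np.pi/2
for t in (15,20,25,30):
  Rc=R.from_euler('ZY',[cy,-np.radians(t)]).as_matrix();f0=np.array([.588,-.086,.05])
  P=np.array([proj('scene',f0+.011*(np.cos(a)*Rc[:,1]+np.sin(a)*Rc[:,2])) for a in np.arange(24)*np.pi/12]).astype(np.float32);e=cv2.fitEllipse(P);print(t,e[1],e[1][0]/e[1][1],e[2])
"
```

```text
tilt 23.3 shift x,z mm [ -5.3 -10.5] dyaw -0.01 face [ 0.5866 -0.0846  0.0459] rms px 0.49
[-0.19 -0.1  -0.07  0.67  0.1   0.16  0.19 -1.28 -0.05]
tilt 20.51 shift x,z mm [-4.7 -9.8] dyaw -0.03 face [ 0.5857 -0.0844  0.0455] rms px 1.13
[-0.35 -0.29 -0.11  0.59  0.07  0.08 -0.11 -1.4   3.37  0.27 -0.1 ]
62 334.3715076446533 296.1826763153076 (7.423062324523926, 9.509074211120605) 60.349185943603516
15 (7.327281951904297, 9.93464183807373) 0.7375486777815248 56.78129959106445
20 (7.855457305908203, 9.937736511230469) 0.7904674567524389 54.02799606323242
25 (8.322813987731934, 9.941683769226074) 0.8371634202945318 50.58407211303711
30 (8.72535514831543, 9.94692611694336) 0.8771911086634961 46.12881851196289
```

>>> servo_tool --grip '[0,0,0,0,0]' --pt "0 0.015 0" --pt "-0.02 0.035 0" --pt "-0.055 0.035 0" --pt "-0.09 0.035 0" --pt "-0.12 0.035 0" --spin '[0,0,0,-4,-10]'

```text
time: 18.0
tcp_pos: [0.5981, -0.0872, 0.1877]
eef_rot: [1.235, 1.197, -1.241]
ft_force: [-0.1, -0.2, -2.2]
opening: 0.321
```

>>> servo_tool --grip '[0,0,0,0,0]' --pt "0 -0.008 -0.025" --pt "0 -0.018 -0.055" --pt "0 -0.028 -0.085" --pt "0 -0.038 -0.115" --pt "0 -0.048 -0.145" --spin '[-7,-15,-23,-31,-39]'

```text
time: 18.5
tcp_pos: [0.555, 0.0599, 0.1862]
eef_rot: [0.72, 1.454, -0.726]
ft_force: [0.5, -0.2, -1.7]
opening: 0.32
```

```bash
python3 g.py .5574 .3647 .2013 -105.5 .06
```

```text
t 18.5 tcp [0.555  0.0599 0.1862] tgt [0.51   0.1938 0.1799] jaw -53.05 tool delta [ 0.0066  0.0446 -0.1341] spin -37.55 q [0.03 0.31 1.57 0.   1.27 0.96]
```

>>> servo_tool --grip '[0,0,0,0,0]' --pt "0 0.011 -0.033" --pt "0 0.022 -0.066" --pt "0 0.033 -0.1" --pt "0 0.0446 -0.134" --pt "0 0.0446 -0.134" --spin '[-8,-16,-24,-31,-37.5]'

```text
time: 19.0
tcp_pos: [0.5097, 0.1961, 0.1862]
eef_rot: [0.21, 1.569, -0.211]
ft_force: [-0.0, -0.8, -2.7]
opening: 0.32
```

>>> servo_tool --grip '[0,0,0]' --pt "0 0 0" --pt "0 0 0" --pt "0 0 0" --spin '[0,0,0]'

```text
time: 19.3
tcp_pos: [0.5143, 0.1921, 0.1871]
eef_rot: [0.219, 1.562, -0.221]
ft_force: [-0.1, -0.3, -1.8]
opening: 0.322
```

```bash
python3 g.py .5574 .3647 .2013 -105.5 .06; python3 - <<'E'
from h import *
S=cams.get_image("scene");cv2.imwrite("pics/scene9.png",S[...,::-1]);cv2.imwrite("pics/c9.png",crop(S,396,160,60,50,12)[...,::-1])
E
```

```text
t 19.3 tcp [0.5143 0.1921 0.1871] tgt [0.51   0.1938 0.1799] jaw -16.02 tool delta [ 0.0072  0.0006 -0.0046] spin -0.52 q [ 0.28  0.29  1.59 -0.    1.26  0.56]
```

View pics/c9.png

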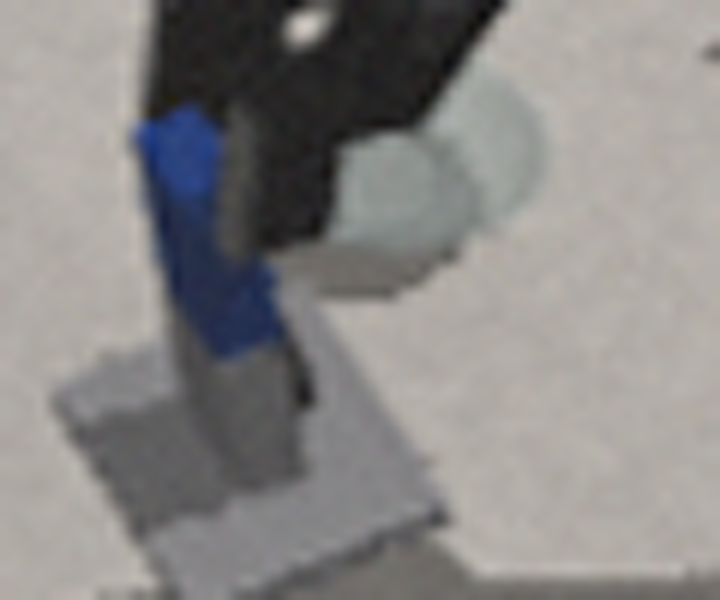

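```bash
python3 -c "
from fit import *
o={(-28,-35,8):(190,623),(-28,35,8):(55,400),(28,-35,8):(442,505),(-7,-15,8):(230,497),(7,-15,8):(303,470),(7,-15,48):(285,335),(-7,-15,48):(228,357),(-7,15,48):(180,308),(-7,15,88):(138,135)}
fit(o,[396,160],12)
s=bot.observe();print(s['tcp_pos'])
x=np.array([np.cos(np.radians(-105.5))*.9394,np.sin(np.radians(-105.5))*.9394,-.3429]);print('want',np.array([.5574,.3647,.2013])+.1*x)"
```

```text
tilt 12.46 shift x,z mm [-2.6 -9. ] dyaw 0.0 face [0.5191 0.2078 0.1626] rms px 1.05
[-0.13 -0.59 -0.94 -1.3   0.77  0.05  1.14  0.84  0.48  0.82  0.42  0.67
 -0.39  1.16 -1.78 -2.99 -0.17 -0.54  0.01]
[0.51462943 0.19209058 0.1873054 ]
want [0.53229563 0.27417656 0.16701   ]
```

```bash
python3 -c "
from h import *
def tab(tcp,cy,d,z,L):
  h=np.array([np.cos(cy),np.sin(cy),0])
  for t in (8,11,14,17,20,23,26):
    Rc=R.from_euler('ZY',[cy,-np.radians(t)]).as_matrix();o=np.array(tcp)+[0,0,.019+z]+h*d
    p=lambda *q:proj('scene',o+Rc@(np.array(q)/1e3-[0,0,.068]))
    print(t,[round(float(np.degrees(np.arctan2(*(p(*b)-p(*a))[::-1]))),1) for a,b in L])
tab([.5146,.1921,.1873],np.radians(74),-.003,-.008,[((-28,-35,8),(28,-35,8)),((-28,35,8),(-28,-35,8)),((-7,15,88),(-7,15,40)),((7,-15,55),(7,-15,8)),((-7,-15,48),(7,-15,48)),((-7,-15,8),(7,-15,8))])
a=lambda dx,dy:round(float(np.degrees(np.arctan2(dy,dx))),1)
print('obs',a(170,-80),a(115,190),a(40,210),a(28,195),a(57,-22),a(73,-27))
print('--push pose')
tab([.567,-.0803,.068],np.radians(-12.1),-.003,-.008,[((28,-35,8),(28,35,8)),((-28,35,8),(28,35,8)),((7,-15,48),(7,15,48)),((7,-15,70),(7,-15,40)),((7,15,70),(7,15,40))])
print('obs',a(252,-65),a(100,150),a(148,-45),a(22,110),a(25,110))
"
```

```text
8 [-19.9, 58.1, 87.0, 88.2, -19.7, -19.8]
11 [-21.8, 58.0, 83.0, 84.2, -21.7, -21.8]
14 [-23.7, 57.9, 78.9, 80.1, -23.7, -23.7]
17 [-25.6, 57.8, 74.6, 75.7, -25.7, -25.6]
20 [-27.5, 57.7, 70.2, 71.3, -27.6, -27.5]
23 [-29.3, 57.6, 65.7, 66.7, -29.5, -29.4]
26 [-31.1, 57.5, 61.2, 62.1, -31.4, -31.2]
obs -25.2 58.8 79.2 81.8 -21.1 -20.3
--push pose
8 [-19.6, 59.0, -19.0, 83.6, 84.9]
11 [-19.6, 57.7, -19.1, 82.4, 83.6]
14 [-19.6, 56.3, -19.1, 81.4, 82.4]
17 [-19.6, 54.8, -19.1, 80.4, 81.3]
20 [-19.6, 53.1, -19.1, 79.4, 80.3]
23 [-19.7, 51.2, -19.1, 78.6, 79.3]
26 [-19.7, 49.0, -19.1, 77.8, 78.4]
obs -14.5 56.3 -16.9 78.7 77.2
```

```bash
cat > ang.py <<'E'
from h import *
def ang(im,x0,y0,w,h):
    hsv=cv2.cvtColor(im,cv2.COLOR_RGB2HSV)[y0:y0+h,x0:x0+w];hsv=cv2.resize(hsv,None,fx=8,fy=8,interpolation=cv2.INTER_LINEAR)
    m=((hsv[...,0]>100)&(hsv[...,0]<128)&(hsv[...,1]>100)).astype(np.uint8)
    n,l,st,_=cv2.connectedComponentsWithStats(m);i=1+np.argmax(st[1:,4]);ys,xs=np.where(l==i)
    R0=range(ys.min()+16,int(ys.min()+.8*(ys.max()-ys.min())))
    P=np.array([(xs[ys==r].min(),r) for r in R0],np.float32);v=cv2.fitLine(P,cv2.DIST_HUBER,0,.01,.01).ravel()
    a=np.degrees(np.arctan2(v[1],v[0]));return round(float(a%180),2),len(P)/8,(ys.min()/8+y0,ys.max()/8+y0)
E
python3 - <<'E'
from ang import *
print(ang(cv2.imread("pics/scene9.png")[...,::-1],402,164,24,30))
E
```

```text
(76.91, 14.5, (np.float64(168.75), np.float64(189.5)))
```

>>> servo_tool --grip '[0,0,0,0,0]' --pt "0 0 0" --pt "0 0 0" --pt "0 0 0" --pt "0 0 0" --pt "0 0 0" --spin '[0,0,0,0,0]'

```text
time: 19.85
tcp_pos: [0.5151, 0.193, 0.1877]
eef_rot: [0.217, 1.56, -0.217]
ft_force: [-0.8, -0.2, -2.6]
opening: 0.323
```

>>> servo_tool --grip '[0,0,0,0,0]' --pt "0 0 0" --pt "0 0 0" --pt "0 0 0" --pt "0 0 0" --pt "0 0 0" --spin '[0,0,0,0,0]'

```text
time: 20.35
tcp_pos: [0.5151, 0.1931, 0.1876]
eef_rot: [0.217, 1.56, -0.217]
ft_force: [0.7, 0.5, -2.2]
opening: 0.321
```

```bash
python3 - <<'E'
from ang import *
S=cams.get_image("scene");print(ang(S,402,164,24,30));print(ang(cams.get_image("scene"),402,164,24,30))
cv2.imwrite("pics/scene10.png",S[...,::-1])
E
python3 g.py .5574 .3647 .2013 -105.5 .06;python3 d.py .6 -.08 .18 -102
```

```text
(76.4, 14.375, (np.float64(168.875), np.float64(189.375)))
(76.19, 14.375, (np.float64(168.75), np.float64(189.25)))
t 20.45 tcp [0.5151 0.1931 0.1877] tgt [0.51   0.1938 0.1799] jaw -15.86 tool delta [ 0.0077 -0.0007 -0.0051] spin -0.36 q [ 0.28  0.29  1.59 -0.    1.26  0.56]
t 20.45 tcp [0.5151 0.1931 0.1877] F [ 2.7 -0.4 -0.1] op 0.318 jaw -15.86 delta [ 0.0077 -0.2395  0.1563] spin 86.14
```

No creep: the tab edge angle held at 76.4° over 1 s. The automated edge gives a tilt of about 15.5°, so I go back to the wall for roughly 4.5° more.

>>> servo_tool --grip '[0,0,0,0,0]' --pt "0 -0.02 0.013" --pt "0 -0.045 0.029" --pt "0 -0.07 0.046" --pt "0 -0.095 0.062" --pt "0 -0.12 0.078" --spin '[8,16,24,32,40]'

```text
time: 20.95
tcp_pos: [0.5576, 0.0552, 0.1877]
eef_rot: [0.764, 1.432, -0.764]
ft_force: [-0.0, -0.1, -2.2]
opening: 0.319
```

```bash
python3 d.py .605 -.088 .187 -102.2
```

```text
t 20.95 tcp [0.5576 0.0552 0.1877] F [ 2.2 -0.1  0.1] op 0.319 jaw -56.18 delta [ 0.0007 -0.0404  0.1454] spin 46.02
```

>>> servo_tool --grip '[0,0,0,0,0]' --pt "0 -0.01 0.036" --pt "0 -0.02 0.072" --pt "0 -0.03 0.108" --pt "0 -0.0404 0.1454" --pt "0 -0.0404 0.1454" --spin '[8.5,17,25.5,34,42.5]'

```text
time: 21.45
tcp_pos: [0.6078, -0.0921, 0.1876]
eef_rot: [1.322, 1.127, -1.323]
ft_force: [-0.7, 0.3, -1.4]
opening: 0.319
```

>>> servo_tool --grip '[0,0,0,0,0]' --pt "0.035 0 0" --pt "0.075 0 0" --pt "0.11 0 0" --pt "0.12 0 0" --pt "0.12 0 0" --spin '[3,3,3,3,3]'

```text
time: 21.95
tcp_pos: [0.6041, -0.0864, 0.066]
eef_rot: [1.352, 1.112, -1.357]
ft_force: [0.1, 0.4, -2.6]
opening: 0.319
```

```bash
python3 d.py .571 -.081 .066 -102.2; python3 d.py .5595 -.0785 .066 -102.2
```

```text
t 21.95 tcp [ 0.6041 -0.0864  0.066 ] F [ 2.6  0.1 -0.4] op 0.319 jaw -101.36 delta [ 0.0001 -0.0336  0.0012] spin 0.84
t 21.95 tcp [ 0.6041 -0.0864  0.066 ] F [ 2.6  0.1 -0.4] op 0.319 jaw -101.36 delta [ 0.0002 -0.0453  0.0011] spin 0.84
```

>>> servo_tool --grip '[0,0,0,0,0]' --pt "0 -0.012 0" --pt "0 -0.02 0" --pt "0 -0.026 0" --pt "0 -0.032 0" --pt "0 -0.032 0" --spin '[0.8,0.8,0.8,0.8,0.8]'

```text
time: 22.45
tcp_pos: [0.5745, -0.0804, 0.069]
eef_rot: [1.365, 1.099, -1.362]
ft_force: [1.4, -0.7, -0.5]
opening: 0.321
```

>>> servo_tool --grip '[0,0,0,0,0]' --pt "0 -0.004 0" --pt "-0.001 -0.007 0" --pt "-0.002 -0.01 0" --pt "-0.002 -0.013 0" --pt "-0.002 -0.015 0" --spin '[0,0,0,0,0]'

```text
time: 22.95
tcp_pos: [0.5608, -0.0775, 0.0703]
eef_rot: [1.365, 1.099, -1.362]
ft_force: [4.0, -1.3, 1.1]
opening: 0.321
```

```bash
python3 d.py .5595 -.0785 .068 -102.2
```

```text
t 22.95 tcp [ 0.5608 -0.0775  0.0703] F [-1.1  4.2  0.4] op 0.321 jaw -102.17 delta [ 0.0023 -0.0011  0.0013] spin 0.03
```

>>> servo_tool --grip '[0,0,0]' --pt "0 -0.0015 0" --pt "0 -0.0025 0" --pt "0 -0.0025 0" --spin '[0,0,0]'

```text
time: 23.25
tcp_pos: [0.5578, -0.0771, 0.0702]
eef_rot: [1.364, 1.1, -1.363]
ft_force: [4.3, -1.2, 3.5]
opening: 0.327
```

>>> servo_tool --grip '[0,0,0,0,0]' --pt "0 0.015 0" --pt "-0.01 0.04 0" --pt "-0.045 0.043 0" --pt "-0.085 0.043 0" --pt "-0.118 0.043 0" --spin '[0,0,0,-4,-10]'

```text
time: 23.75
tcp_pos: [0.5954, -0.0848, 0.1868]
eef_rot: [1.232, 1.201, -1.24]
ft_force: [0.5, 0.9, -2.1]
opening: 0.321
```

>>> servo_tool --grip '[0,0,0,0,0]' --pt "0 -0.008 -0.025" --pt "0 -0.018 -0.055" --pt "0 -0.028 -0.085" --pt "0 -0.038 -0.115" --pt "0 -0.048 -0.145" --spin '[-7,-15,-23,-31,-39]'

```text
time: 24.25
tcp_pos: [0.5516, 0.062, 0.1854]
eef_rot: [0.717, 1.457, -0.724]
ft_force: [1.3, 0.8, -2.0]
opening: 0.319
```

```bash
python3 d.py .5146 .1925 .1873 -15.5
```

```text
t 24.25 tcp [0.5516 0.062  0.1854] F [2.  1.5 0.2] op 0.319 jaw -52.84 delta [-0.0016  0.0493 -0.1263] spin -37.34
```

>>> servo_tool --grip '[0,0,0,0,0]' --pt "0 0.012 -0.031" --pt "0 0.024 -0.062" --pt "0 0.037 -0.094" --pt "-0.001 0.0493 -0.1263" --pt "-0.001 0.0493 -0.1263" --spin '[-8,-16,-24,-31,-37]'

```text
time: 24.75
tcp_pos: [0.5145, 0.1946, 0.1864]
eef_rot: [0.214, 1.57, -0.216]
ft_force: [0.3, -1.7, -3.6]
opening: 0.322
```

>>> servo_tool --grip '[0,0,0]' --pt "0 0 0" --pt "0 0 0" --pt "0 0 0" --spin '[0,0,0]'

```text
time: 25.05
tcp_pos: [0.5192, 0.1906, 0.1878]
eef_rot: [0.222, 1.562, -0.225]
ft_force: [-0.1, -0.2, -2.0]
opening: 0.319
```

```bash
python3 - <<'E'
from ang import *
S=cams.get_image("scene");print(ang(S,398,160,28,36));cv2.imwrite("pics/scene11.png",S[...,::-1])
cv2.imwrite("pics/c11.png",crop(S,390,158,66,56,12)[...,::-1])
E
python3 g.py .5574 .3647 .2013 -105.5 .06
```

```text
(70.37, 14.125, (np.float64(170.0), np.float64(190.25)))
t 25.1 tcp [0.5196 0.1906 0.1881] tgt [0.51   0.1938 0.1799] jaw -16.3 tool delta [ 0.0081  0.0004 -0.0101] spin -0.8 q [ 0.28  0.3   1.58 -0.    1.27  0.56]
```

View pics/c11.png

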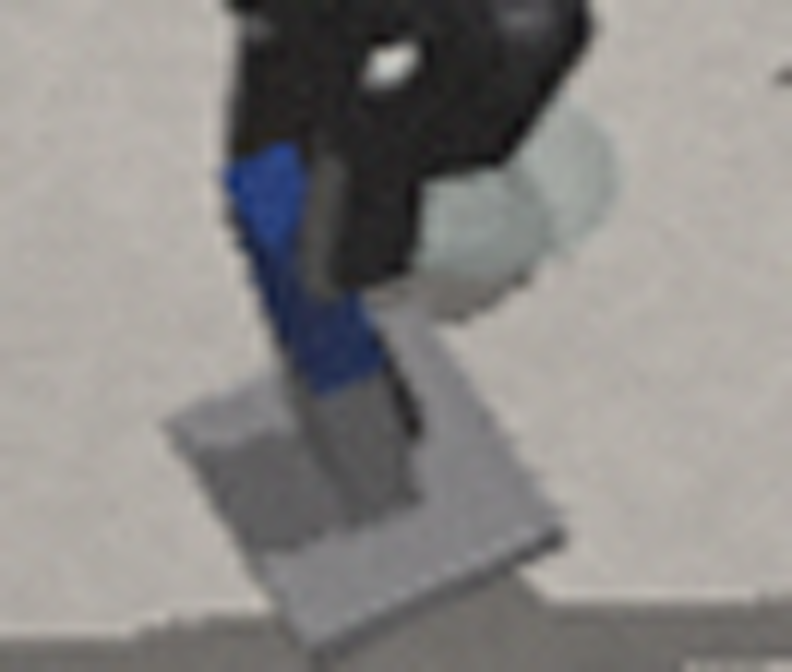

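```bash
python3 -c "
from fit import *
o={(-28,-35,8):(306,642),(-28,35,8):(168,425),(28,-35,8):(562,525),(-7,-15,8):(348,528),(7,-15,8):(422,500),(7,-15,48):(383,365),(-7,-15,48):(318,390),(-7,15,48):(282,345),(-7,15,88):(226,172)}
fit(o,[390,158],12)
o.pop((-7,15,88));fit(o,[390,158],12)
x=np.array([np.cos(np.radians(-105.5))*.9394,np.sin(np.radians(-105.5))*.9394,-.3429]);print('want',np.array([.5574,.3647,.2013])+.1*x)
s=bot.observe();print(s['tcp_pos'],s['time'])
# blue silhouette prediction
for t in(16,18,20,22):
  cy=np.radians(73.7);Rc=R.from_euler('ZY',[cy,-np.radians(t)]).as_matrix();o=s['tcp_pos']+[0,0,.011]
  p=lambda *q:proj('scene',o+Rc@(np.array(q)/1e3-[0,0,.068]))
  f=lambda a,b:round(float(np.degrees(np.arctan2(*(p(*b)-p(*a))[::-1]))),1)
  print(t,f((-7,15,86),(-7,15,55)),f((-28,-35,8),(28,-35,8)))
"
```

```text
tilt 17.0 shift x,z mm [-0.8 -8. ] dyaw -0.01 face [0.5254 0.2106 0.1659] rms px 1.05
[-0.21  0.39 -0.78 -0.91  0.25 -0.2   0.83  0.37  0.06  0.14  0.57  0.49
  0.46  1.03 -1.93 -3.5  -0.38 -0.52 -0.03]
tilt 17.48 shift x,z mm [-1.5 -7.7] dyaw -0.01 face [0.5253 0.2102 0.1664] rms px 1.11
[-0.25  0.33 -0.82 -0.97  0.19 -0.39  0.78  0.26  0.    0.    0.38  0.4
  0.27  0.98 -2.11 -3.55 -0.04]
want [0.53229563 0.27417656 0.16701   ]
[0.51959427 0.19061622 0.1880582 ] 25.1
16 76.2 -24.8
18 73.3 -26.0
20 70.4 -27.2
22 67.4 -28.5
```

```bash
python3 -c "
from fit import *
o={(-28,-35,8):(306,642),(-28,35,8):(168,425),(28,-35,8):(562,525),(-7,-15,8):(348,528),(7,-15,8):(422,500),(7,-15,48):(383,365),(-7,-15,48):(318,390),(-7,15,88):(226,172)}
fit(o,[390,158],12)
"; python3 g.py .5574 .3647 .2013 -105.5 0
```

```text
tilt 17.03 shift x,z mm [-1.2 -7.5] dyaw -0.01 face [0.5253 0.2102 0.1665] rms px 0.53
[-0.33  0.26 -0.9  -1.04  0.14 -0.34  0.71  0.23 -0.06  0.    0.44  0.35
  0.33  0.89 -0.53 -0.66 -0.02]
t 25.1 tcp [0.5196 0.1906 0.1881] tgt [0.5261 0.2517 0.1799] jaw -16.3 tool delta [ 0.0081  0.0604 -0.0109] spin -0.8 q [ 0.28  0.3   1.58 -0.    1.27  0.56]
```

Estimates of the tilt: silhouette 20°, plate edges and fit 17°, so about 18°. I'll nudge it about 1.5° more, then present it.

>>> servo_tool --grip '[0,0,0,0,0]' --pt "0 -0.02 0.013" --pt "0 -0.045 0.029" --pt "0 -0.07 0.046" --pt "0 -0.095 0.062" --pt "0 -0.12 0.078" --spin '[8,16,24,32,40]'

```text
time: 25.6
tcp_pos: [0.5618, 0.0527, 0.1886]
eef_rot: [0.77, 1.431, -0.771]
ft_force: [0.7, 0.3, -1.9]
opening: 0.32
```

```bash
python3 d.py .605 -.087 .187 -102.2
```

```text
t 25.6 tcp [0.5618 0.0527 0.1886] F [1.9 0.8 0.1] op 0.32 jaw -56.62 delta [ 0.0015 -0.0407  0.1404] spin 45.58
```

>>> servo_tool --grip '[0,0,0,0,0]' --pt "0 -0.01 0.035" --pt "0 -0.02 0.07" --pt "0 -0.03 0.105" --pt "0 -0.0407 0.1404" --pt "0 -0.0407 0.1404" --spin '[8.5,17,25.5,34,42.5]'

```text
time: 26.1
tcp_pos: [0.6077, -0.0907, 0.1885]
eef_rot: [1.327, 1.124, -1.329]
ft_force: [0.1, 0.2, -1.4]
opening: 0.317
```

>>> servo_tool --grip '[0,0,0,0,0]' --pt "0.035 0 0" --pt "0.075 0 0" --pt "0.105 0 0" --pt "0.117 0 0" --pt "0.117 0 0" --spin '[3,3,3,3,3]'

```text
time: 26.6
tcp_pos: [0.6044, -0.0849, 0.0697]
eef_rot: [1.357, 1.109, -1.362]
ft_force: [0.3, 0.3, -2.2]
opening: 0.316
```

>>> servo_tool --grip '[0,0,0,0,0]' --pt "0 -0.012 0" --pt "0 -0.022 0" --pt "0 -0.03 0" --pt "0 -0.036 0" --pt "0 -0.036 0" --spin '[0.5,0.5,0.5,0.5,0.5]'

```text
time: 27.1
tcp_pos: [0.5698, -0.077, 0.0725]
eef_rot: [1.364, 1.101, -1.364]
ft_force: [0.5, 0.5, -2.2]
opening: 0.323
```

```bash
python3 d.py .5543 -.0765 .07 -102.2
```

```text
t 27.1 tcp [ 0.5698 -0.077   0.0725] F [ 2.2  0.4 -0.6] op 0.323 jaw -102.15 delta [ 0.0025 -0.0152  0.0028] spin 0.05
```

>>> servo_tool --grip '[0,0,0,0,0]' --pt "0 -0.004 0" --pt "0 -0.008 0" --pt "-0.001 -0.012 0" --pt "-0.001 -0.016 0" --pt "-0.001 -0.016 0" --spin '[0,0,0,0,0]'

```text
time: 27.6
tcp_pos: [0.557, -0.0744, 0.0732]
eef_rot: [1.365, 1.098, -1.361]
ft_force: [4.7, -1.1, -4.2]
opening: 0.319
```

>>> servo_tool --grip '[0,0,0,0,0]' --pt "0 0.015 0" --pt "-0.01 0.045 0" --pt "-0.045 0.047 0" --pt "-0.085 0.047 0" --pt "-0.115 0.047 0" --spin '[0,0,0,-4,-10]'

```text
time: 28.1
tcp_pos: [0.6001, -0.0836, 0.1888]
eef_rot: [1.234, 1.195, -1.236]
ft_force: [-0.2, 0.5, -2.6]
opening: 0.321
```

>>> servo_tool --grip '[0,0,0,0,0]' --pt "0 -0.008 -0.025" --pt "0 -0.018 -0.055" --pt "0 -0.028 -0.085" --pt "0 -0.038 -0.115" --pt "0 -0.048 -0.145" --spin '[-7,-15,-23,-31,-39]'

```text
time: 28.6
tcp_pos: [0.5561, 0.0638, 0.1869]
eef_rot: [0.718, 1.452, -0.722]
ft_force: [0.3, 0.4, -1.5]
opening: 0.322
```

```bash
python3 d.py .5146 .1925 .1873 -15.5
```

```text
t 28.6 tcp [0.5561 0.0638 0.1869] F [ 1.5  0.5 -0.2] op 0.322 jaw -52.86 delta [-0.0002  0.0447 -0.1276] spin -37.36
```

>>> servo_tool --grip '[0,0,0,0,0]' --pt "0 0.012 -0.031" --pt "0 0.024 -0.062" --pt "0 0.036 -0.094" --pt "0 0.046 -0.1276" --pt "0 0.046 -0.1276" --spin '[-8,-16,-24,-31,-36.5]'

```text
time: 29.1
tcp_pos: [0.5151, 0.1958, 0.1869]
eef_rot: [0.222, 1.565, -0.222]
ft_force: [0.9, -1.1, -2.1]
opening: 0.318
```

>>> servo_tool --grip '[0,0,0,0]' --pt "0 0 0" --pt "0 0 0" --pt "0 0 0" --pt "0 0 0" --spin '[0,0,0,0]'

```text
time: 29.5
tcp_pos: [0.5191, 0.1917, 0.1875]
eef_rot: [0.23, 1.559, -0.23]
ft_force: [0.0, 0.3, -2.5]
opening: 0.316
```

```bash
python3 - <<'E'
from ang import *
S=cams.get_image("scene");print(ang(S,398,160,28,36));cv2.imwrite("pics/scene12.png",S[...,::-1])
P=cv2.imread("pics/scene11.png")[...,::-1]
# affine from previous carrier image, background excluded by gray-plate/blue crop: report blue-blob centroid
for im in (P,S): print(blob(im,"blue",398,160,28,36)[0])
E
python3 g.py .5574 .3647 .2013 -105.5 0
```

```text
(69.55, 14.0, (np.float64(170.0), np.float64(190.125)))
[414.08536585 179.32926829]
[414.19753086 178.80246914]
t 29.55 tcp [0.5191 0.1917 0.1876] tgt [0.5261 0.2517 0.1799] jaw -16.77 tool delta [ 0.0076  0.0594 -0.0107] spin -1.27 q [ 0.28  0.3   1.58 -0.    1.26  0.57]
```

>>> servo_tool --grip '[0,0,0,0,0]' --pt "0 0.015 -0.003" --pt "0 0.03 -0.005" --pt "0 0.045 -0.008" --pt "-0.001 0.056 -0.01" --pt "-0.001 0.0615 -0.0107" --spin '[-0.3,-0.6,-0.9,-1.2,-1.2]'

```text
time: 30.05
tcp_pos: [0.5266, 0.2565, 0.1887]
eef_rot: [0.211, 1.56, -0.21]
ft_force: [-0.0, 1.0, -1.4]
opening: 0.318
```

>>> servo_tool --grip '[0,0,0,0,0]' --pt "0 0 0" --pt "0 0 0" --pt "0 0 0" --pt "0 0 0" --pt "0 0 0" --spin '[0,0,0,0,0]'

```text
time: 30.55
tcp_pos: [0.5264, 0.254, 0.1887]
eef_rot: [0.212, 1.56, -0.212]
ft_force: [-0.3, 0.4, -2.4]
opening: 0.32
```

```bash
python3 d.py .5266 .2538 .1883 -15.5; python3 - <<'E'
from h import *
S=cams.get_image("scene");cv2.imwrite("pics/scene13.png",S[...,::-1]);cv2.imwrite("pics/c13.png",crop(S,415,125,88,75,9)[:600,:792][...,::-1])
E
```

```text
t 30.55 tcp [0.5264 0.254  0.1887] F [ 2.4  0.3 -0.4] op 0.32 jaw -15.49 delta [ 0.0004 -0.0002  0.0002] spin 0.01
```

```bash
python3 - <<'E'
from ang import *
S=cv2.imread("pics/scene13.png")[...,::-1];A=cv2.imread("pics/scene12.png")[...,::-1]
c0=blob(A,"blue",398,160,28,36)[0]
d=proj("scene",[.5264,.254,.2]) - proj("scene",[.5191,.1917,.199]);x,y=(np.array([398,160])+d).astype(int)
print("blue moved",blob(S,"blue",x,y,28,36)[0]-c0,"expected",d,ang(S,x,y,28,36))
T=cv2.imread("pics/scene0.png")[...,::-1]
print("lens patch change",np.abs(S[140:175,478:545].astype(int)-T[140:175,478:545]).mean())
cy=np.radians(74.5)
for t in(16,18,20,22):
  Rc=R.from_euler('ZY',[cy,-np.radians(t)]).as_matrix();o=np.array([.5264,.254,.1997])
  p=lambda *q:proj('scene',o+Rc@(np.array(q)/1e3-[0,0,.068]));v=p(-7,15,55)-p(-7,15,86);print(t,np.degrees(np.arctan2(v[1],v[0])).round(1))
E
python3 -c "from rig import order;print(order.finish_job())"
```

```text
blue moved [22.8630752  -8.61054994] expected [22.56250932 -9.05143945] (74.16, 14.125, (np.float64(160.875), np.float64(181.125)))
lens patch change 2.8676616915422883
16 79.3
18 76.4
20 73.5
22 70.5
the job is handed in; nothing more can be done
None
```

The knob is turned, and the carrier was handed in held in the air in front of the lens, tipped back about 18–20° (20° was asked). The job went in at about 30.6 s of the 45 s.

**What I did**
- **Clamp:** I turned the red knob clockwise to near its stop. A picture showed the arm swung clear of the carrier.
- **Carrier:** I took it out by the blue tab. The tool can only point straight down, so I tipped the carrier inside the grip by pressing its base edge against the fixed wall of the stage. The first try tipped it only about 11° and the tab crept in the grip. I set the carrier down once on clear table beside the stage, gripped it again and pressed three more times.

**Last checks**
- **Position:** the gripper was within about 0.5 mm and 0.1° of its target. That target puts the disc 100 mm from the glass on the camera's axis, using my own measurement of lens and carrier, good to perhaps 3 mm.
- **Tilt:** the two checks disagreed. The edge of the blue tab gave 19.6° at the final pose. The overall fit to the carrier's outline gave 17° before the last small push, which added about 0.6°. The true tilt may therefore be 1–2° short.
- **Steadiness:** the tilt did not creep when I held the carrier still for 1 s earlier on.
- **Camera:** the image around it had not changed since the start.

I could not view the final pose. The 12-picture limit was reached, so the last check was numbers only.

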